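# Lock a crank shaft: flat to the setscrew, then tighten with the hex key

## Robot

A 7-joint arm with a two-finger parallel gripper is mounted at the origin on a cart in front of the work surface, level with it; the furniture and walls round the work are solid. World frame = base frame: x ahead of the robot, y to its left, z up, the work surface at z = 0. Lengths are in m, angles in rad, forces in N, time in s.
With the tool pointing down it reaches from about 0.35 to 0.9 m from the base axis. Payload 7.2 kg.
Tool frame: the origin (TCP) lies midway between the tips of the shut fingers; the grasp point (between the pads) lies 19 mm behind it; x points along the fingers, y is the direction in which the jaws open and shut, and the axes are right-handed (so a half turn about x gives the same grasp; the last joint's range is limited). The gripper opens to 85 mm and grips with 20 to 120 N. Pads are 22 mm wide; open, the fingers measure 114 mm over their backs; the gripper's body (76 mm by 85 mm) begins 54 mm behind the grasp point. The pads swing forward as they close: fully open they stand 13 mm farther back than shut.
Start: joints at [1.264, 0.411, -0.013, 1.596, 0.006, 1.134, -0.082], TCP at [0.148, -0.607, 0.231] pointing down, gripper open.
Joint ranges: [-2.95, 2.95], [-0.29, 1.99], [-1.47, 1.44], [0.14, 2.54], [-1.03, 4.17], [0.13, 1.85], [-2.86, 2.86]. Speed limits (rad/s): [2.39, 2.39, 3.01, 3.01, 3.14, 3.14, 3.14].

## Interface

Orientations are given as a rotation vector (axis times angle).
In Python, from bench import env gives the robot as it stands. The module is installed in compiled form; this text tells all that it offers.
- The arm moves only by the tool play_rows, never from a script. Its argument "series" is a list of rows, each a list of 7 numbers: the shift along the tool's x, y, z in m, then the turn, a rotation vector about the tool's x, y, z in degrees, then the gripper's target within -1 to 1 (shut at 1, half-way at 0, fully open at -1). In form: [[dx, dy, dz, ax, ay, az, claw], ...]. A call has 1 to 12 rows; each row is the pose to reach, as a shift and turn from the pose measured when the call began, along the tool's axes at that moment; what a row does not reach only later rows make up. A row lasts 1/10 s, in which the tool goes at most 50 mm and 8.59 degrees, less where a joint would pass 70% of its speed; a pose out of reach is approached as far as the arm can. A call with a gripper value outside its range is refused whole. The fingers move at their own pace and stop on an object; "force" is the grip in N (left out, the last holds). Time passes only in rows, so rows that repeat a pose let the fingers close. It gives the time, the measured TCP pose, the force and the opening at its end, in the units of the state.
- env.sense(): the state, without advancing time (a new reading comes with each control period).
- env.read_camera(name): name is "scene" or "top"; returns a dict with "frame" (480x640x3 uint8, blue, green, red), "range_z" (480x640 float32, m along the optical axis (not along the pixel's ray), 0 where there is no reading), "intrinsics" (3x3 intrinsics, pixels), "pose" (4x4, takes a point from camera to world coordinates). Camera axes: x right, y down, z forward; pixel columns grow to the right and rows downward; lengths in m; the calibration is good to about 2 mm. A picture is of the moment at which its call begins.
- env.close_job(): hands the job in, once; it reports no verdict.
The state is a dict: "clock": time; "joint_pos": joint angles; "qd": joint speeds; "joint_torque": joint torques, N m; "position": TCP position; "eef_rot": TCP orientation; "contact_force": force on the tool from outside, world axes, zero at the start; "moment": the same for the moment, N m; "opening": opening from 0.0 (shut) to 1.0 (fully open).
Only numpy, scipy, OpenCV 4.12 (cv2) and the standard library are available. Lean on these libraries where they do the work, as an engineer would, in place of code of your own. Each camera call takes 0.05 s, during which the arm holds its last target.

## Task

Turn the crank of the small drive rig until the flat of its D-shaped shaft faces straight up at the setscrew, then take the T-handle hex key from its stand and tighten the setscrew clockwise until it is firmly home on the flat. Put the key back upright in its stand with its collar resting on top, and leave the weight, the die block and the white box where they are.

Things in the scene. Friction and masses are not known exactly. Their poses are not given: they have to be found in the camera images.
- rig: Drive rig fixed to the worktop: base plate 110x60x12 mm, aluminium block 64x40 mm with its top 120 mm above the worktop. Origin: centre of the underside, z up. A 30 mm shaft runs through the block along the rig's y axis, 85 mm above the worktop; its crank is at the +y end, its bare D-shaped end at the -y end. The setscrew stands upright in the middle of the block's top.
- shaft (a joint): Shaft angle in rad about the rig's +y axis (right-hand rule), endless both ways. 0 or a multiple of 2 pi: flat straight up at the setscrew, crank arm to the rig's -x. At pi/2 the arm points up, at pi to +x, at 3 pi/2 down. Stays where it is left (friction about 0.1 N m). Radius 15 mm; the one flat lies 12 mm from the axis. The tightened screw straightens errors of a few degrees at most.
- shaft_end (a point): Centre of the bare D-shaped end face of the shaft, on the axis, 55 mm from the rig's middle on the -y side. Its own z axis is the outward normal of the flat; y is the shaft axis.
- crank_grip (a point): Grip point of the crank, on its grey round pin (14 mm diameter, 70 mm long, parallel to the shaft): 76 mm from the rig's middle along +y, 40 mm from the shaft's axis. The pin is fixed to the crank but rolls between two fingers, so it can be pinched from above and led round the circle.
- screw_top (a point): Centre of the mouth of the setscrew's hex socket, z up; sinks with the screw but does not show its rotation. Steel round head, 31 mm diameter, top flush with this point; hexagon 18.8 mm across flats, 14 mm deep. How the hexagon is turned is not given: it must be seen or felt.
- key_grip (a point): Grip point of the loose T-handle hex key: centre of its grey cross bar (80 mm long along x, 14 mm wide along y, 24 mm high), 94 mm above the tip. Below the bar: 16 mm of bare rod, then a round collar of 34 mm diameter whose underside is 60 mm above the tip. The key weighs about 0.4 kg.
- key_tip (a point): Centre of the lower end of the key; z points up along the key to the handle. Steel hexagon rod 18 mm across flats (two of its corners point along the cross bar), tapered to 14 mm over the last 4 mm.
- key_stand_hole0 (a point): Centre of the mouth of the stand's hole, at the top of an aluminium block 66x66x70 mm fixed to the worktop; round through hole of 25 mm. The key hangs in it from its collar, upright, its tip 10 mm above the worktop and its grip point 104 mm above the worktop.
- slotted_weight: Bystander: round steel slotted weight, 63 mm across, 36 mm high; origin at the centre of its underside.
- die_block: Bystander: small wooden block with two steel dies, 32x60x26 mm; origin at the centre of its underside.
- pan_box: Bystander: plain white flat box, 69x101x28 mm; origin at the centre of its underside.
- screw_stem: Stem of the setscrew, moves only up and down; origin on its axis, 20 mm below the socket's mouth. Clockwise from above tightens, 3 mm down per rad. It starts 1.35 to 2.35 rad short of home. Home on the flat (a brass pad lies between), the mouth is at z 140 mm; on the shaft's round it jams 2 to 3 mm higher. Loose it turns at 0.1 N m; about 0.3 N m of twist makes it firm. It stays as left.

How it is judged:
By the outcome, as a careful person would: the job done as asked, in the order asked, and still so for the second after the job is handed in, with the robot touching nothing.
It also fails if it takes over 72 s, if anything falls off the work surface, if the arm or the gripper's body presses on something with over 40 N, if the wrist force passes 120 N, or if a joint passes its speed limit or range.

## Working session

There is one attempt and no reset: what is moved stays moved. The work goes in short steps, Python scripts to look and compute and a tool call to move; the robot and the scene stay as the last step left them, time stands still between calls to the robot, and variables do not carry over. Pictures are saved under pics/ and viewed, and the job is handed in when it is done.

Besides the shell and the picture viewer there is one more tool, called as a command line: name --pt "numbers of a row" for each row, then --argument value for the rest. play_rows: Moves the arm, as the interface text tells. Its arguments: {"type":"object","properties":{"series":{"type":"array","items":{"type":"array","items":{"type":"number"}}},"force":{"type":"number"}},"required":["series"]}

```bash
mkdir -p pics
cat > h.py <<'E'
import numpy as np, cv2
from bench import env
from scipy.spatial.transform import Rotation as R
def cam(n,save=None):
    c=env.read_camera(n)
    if save: cv2.imwrite('pics/'+save,c['frame'])
    return c
def ray(c,u,v,z):
    K=c['intrinsics'];T=c['pose']
    d=T[:3,:3]@np.linalg.solve(K,[u,v,1.]);o=T[:3,3]
    return o+d*(z-o[2])/d[2]
def cloud(c):
    K=c['intrinsics'];T=c['pose'];Z=c['range_z']
    v,u=np.mgrid[0:480,0:640]
    P=np.stack([(u-K[0,2])/K[0,0]*Z,(v-K[1,2])/K[1,1]*Z,Z],-1)
    W=P@T[:3,:3].T+T[:3,3]; W[Z==0]=np.nan
    return W
def proj(c,p):
    T=np.linalg.inv(c['pose']);q=c['intrinsics']@(T[:3,:3]@np.asarray(p)+T[:3,3]);return q[:2]/q[2]
E
python3 - <<'E'
from h import *
np.set_printoptions(precision=4,suppress=True)
s=env.sense();print(s)
for n in('scene','top'):
    c=cam(n,n+'0.png');print(c['intrinsics'],c['pose'])
print(R.from_rotvec(s['eef_rot']).as_matrix())
E
```

```text
{'clock': 0.0, 'joint_pos': array([ 1.2638,  0.4119, -0.0128,  1.597 ,  0.0056,  1.1343, -0.0822]), 'qd': array([-0.0001, -0.0002, -0.0014, -0.0001, -0.0024,  0.0003,  0.0008]), 'joint_torque': array([ -0.0009, -60.0624,   0.6819, -29.942 ,   0.0139,   0.0105,
         0.    ]), 'position': array([ 0.1477, -0.6068,  0.2304]), 'eef_rot': array([ 2.095 ,  0.2531, -2.0957]), 'contact_force': array([ 0.2373, -0.3049,  0.5103]), 'moment': array([-0.0386, -0.0284,  0.0359]), 'opening': 1.0014303963866789}
[[573.157    0.     315.8432]
 [  0.     573.157  239.6255]
 [  0.       0.       1.    ]] [[-0.8103 -0.4361  0.3914  0.0093]
 [-0.5859  0.5927 -0.5526  0.8012]
 [ 0.009  -0.6771 -0.7358  1.1558]
 [ 0.      0.      0.      1.    ]]
[[447.3275   0.     311.4067]
 [  0.     447.3275 242.4122]
 [  0.       0.       1.    ]] [[-0.0048 -0.9925  0.1218  0.4321]
 [-1.      0.0048  0.0001  0.0151]
 [-0.0007 -0.1218 -0.9926  1.0757]
 [ 0.      0.      0.      1.    ]]
[[-0.0005  0.2366 -0.9716]
 [ 0.0015 -0.9716 -0.2366]
 [-1.     -0.0016  0.0001]]
```

View pics/scene0.png

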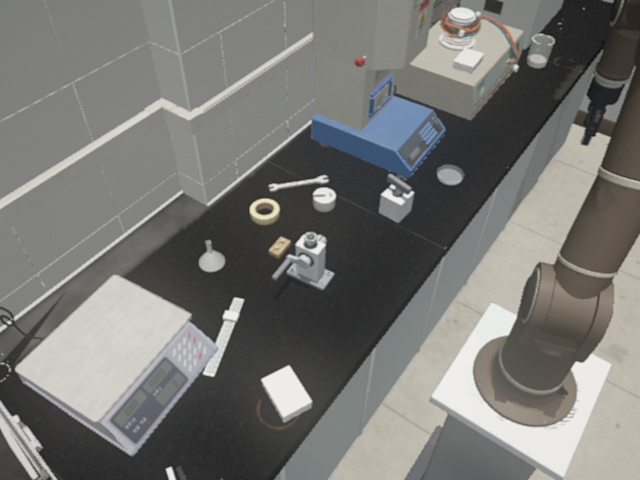

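View pics/top0.png

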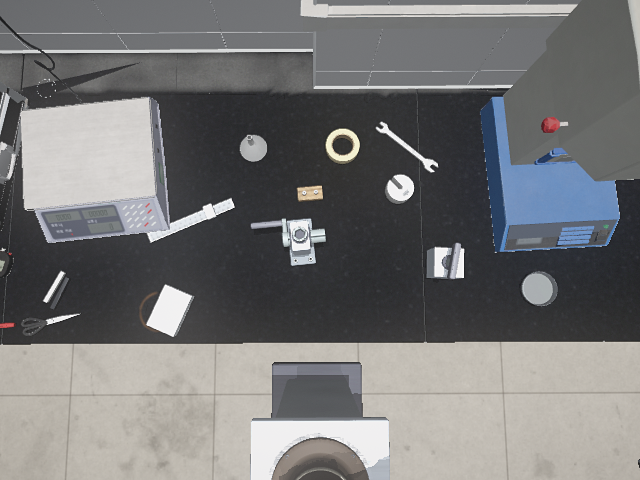

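Both views show the rig near the centre (top ≈(300,240), scene ≈(310,260)) and the key in its stand (top ≈(448,262), scene ≈(397,200)). I'll zoom in.

Run:
```python
from h import *
np.set_printoptions(precision=4,suppress=True)
a=cam('top');b=cam('scene')
def crop(c,u0,u1,v0,v1,k):return cv2.resize(c['frame'][v0:v1,u0:u1],None,fx=k,fy=k,interpolation=cv2.INTER_CUBIC)
cv2.imwrite('pics/z1.png',np.hstack([crop(a,245,335,205,275,8)]))
cv2.imwrite('pics/z2.png',crop(a,420,475,235,285,10))
cv2.imwrite('pics/z3.png',crop(b,260,345,225,295,8))
np.savez('t0.npz',**a);np.savez('s0.npz',**b)
```

```text
(no output)
```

View pics/z1.png

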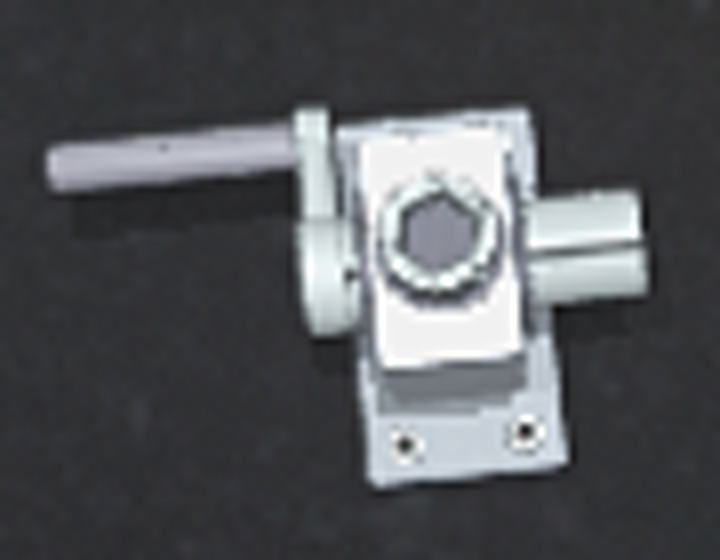

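View pics/z2.png

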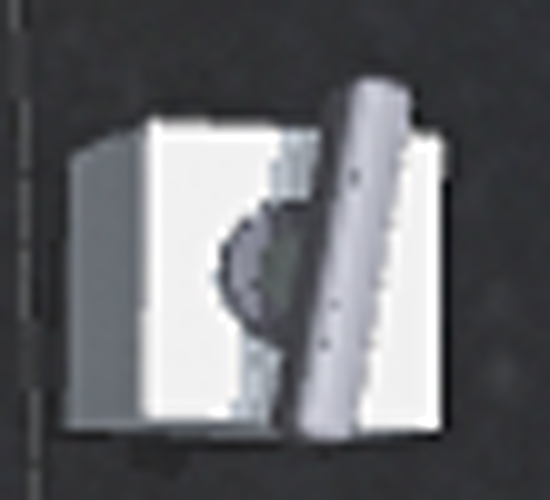

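View pics/z3.png

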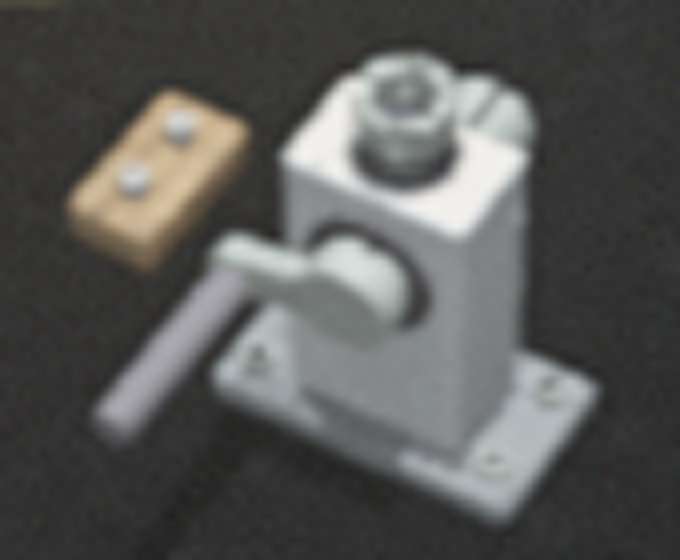

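The crank arm points away from the robot (rig +x, shaft ≈π). The socket is visible at about (435,232) in the zoom, and the key bar at (355,260). Next I'll measure these.

Run:
```python
from h import *
np.set_printoptions(precision=4,suppress=True)
for n in('t0','s0'):
    c=dict(np.load(n+'.npz'));W=cloud(c)
    print(n)
    g=c['frame'].astype(int).min(-1)
    near=lambda x0,x1,y0,y1,z0,z1:(W[...,0]>x0)&(W[...,0]<x1)&(W[...,1]>y0)&(W[...,1]<y1)&(W[...,2]>z0)&(W[...,2]<z1)
    def rect(m,name):
        v,u=np.nonzero(m)
        if len(u)<5: print(name,len(u));return
        P=W[m]; r=cv2.minAreaRect((P[:,:2]*1000).astype(np.float32))
        print(name,len(u),'rect',np.round(r[0],1),np.round(r[1],1),round(r[2],1),'z',np.median(P[:,2]),P[:,2].min(),P[:,2].max(), 'mean',P.mean(0))
    ctr=ray(dict(np.load('t0.npz')),300,236,.14);print(ctr)
    x,y=ctr[:2]
    rect(near(x-.08,x+.08,y-.08,y+.05,.113,.128),'blocktop')
    rect(near(x-.03,x+.03,y-.03,y+.03,.132,.165),'screw')
    rect(near(x-.1,x+.1,y-.1,y+.2,.008,.018),'base')
    rect(near(x-.1,x+.1,y+.055,y+.2,.04,.15),'pin')
    rect(near(x-.04,x+.04,y-.075,y-.03,.06,.15),'shaftend')
    ks=ray(dict(np.load('t0.npz')),448,262,.09);x,y=ks[:2];print('key',ks)
    rect(near(x-.08,x+.08,y-.08,y+.08,.062,.073),'standtop')
    rect(near(x-.08,x+.08,y-.08,y+.08,.1,.13),'bar')
```

```text
t0
[0.5607 0.0392 0.14  ]
blocktop 365 rect [564.9  40.5] [64.3 40. ] 5.7 z 0.12096651817139592 0.11314102602841924 0.12568259117801794 mean [0.5622 0.0401 0.1209]
screw 171 rect [564.  41.] [29.4 29.5] 88.6 z 0.1461897085112699 0.1321835158303808 0.15102465135526255 mean [0.5647 0.0404 0.1427]
base 398 rect [606.2  81.1] [233.6 111.9] 44.3 z 0.012816765599680813 0.008085761461906094 0.01786222787870817 mean [0.5482 0.0385 0.0129]
pin 160 rect [595.6 123. ] [13.8 58.1] 6.6 z 0.08263536408617872 0.07543251152538355 0.08772935701350415 mean [0.595  0.1227 0.0822]
shaftend 139 rect [568.5  -3.7] [29.2 22.2] 0.8 z 0.09842800104202765 0.08728242348281223 0.10444438185965055 mean [ 0.5675 -0.0031  0.098 ]
key [ 0.508  -0.2862  0.09  ]
standtop 451 rect [ 509.5 -293.3] [67.5 65.8] 87.0 z 0.07093210650393278 0.06240928644572108 0.07297248940491019 mean [ 0.5089 -0.2871  0.0705]
bar 300 rect [ 509.3 -292.9] [15.7 80.1] 77.6 z 0.11617474582087939 0.10021104595606123 0.12156733325812097 mean [ 0.5089 -0.2914  0.1145]
s0
[0.5607 0.0392 0.14  ]
blocktop 265 rect [563.7  44.3] [66.1 44.5] 7.4 z 0.
[... 246 characters left out ...]
. ] [137.6 223. ] 2.6 z 0.01224993621683701 0.008031291289913867 0.017972159425756917 mean [0.5515 0.0558 0.0124]
pin 128 rect [595.5 125.1] [17.9 62.3] 5.1 z 0.08114143201870638 0.07028658440867441 0.08748379500742542 mean [0.5934 0.1271 0.0805]
shaftend 55 rect [565.2  -6.2] [20.5 19.6] 35.9 z 0.09796145517613852 0.08091291113744514 0.10424732016338956 mean [ 0.564  -0.0039  0.097 ]
key [ 0.508  -0.2862  0.09  ]
standtop 269 rect [ 507.9 -290. ] [71.2 69.1] 87.3 z 0.06942610337045685 0.06265850618750668 0.07294677415042039 mean [ 0.506  -0.2775  0.069 ]
bar 193 rect [ 506.3 -289.4] [21.  79.1] 77.7 z 0.11278695319405507 0.10027370328628504 0.12095431611031193 mean [ 0.5054 -0.2861  0.1114]
```

Run:
```python
from h import *
np.set_printoptions(precision=4,suppress=True)
for n,cx,cy,zt in(('t0',.5645,.041,.1455),('s0',.5635,.0445,.1455)):
    c=dict(np.load(n+'.npz'))
    # metric rectified view on plane z=zt, 0.1mm/px, 40mm
    N=400; w=.02
    src=[];dst=[]
    for (i,j) in((0,0),(1,0),(1,1),(0,1)):
        dst.append([i*N,j*N]); src.append(proj(c,[cx-w+2*w*i,cy-w+2*w*j,zt]))
    H=cv2.getPerspectiveTransform(np.float32(src),np.float32(dst))
    im=cv2.warpPerspective(c['frame'],H,(N,N),flags=cv2.INTER_CUBIC)  # cols=x, rows=y
    cv2.imwrite('pics/hex_%s.png'%n,cv2.resize(im,(560,560)))
    g=cv2.cvtColor(im,cv2.COLOR_BGR2GRAY)
    for th in(110,125,140,155,170,185):
        m=(g<th).astype(np.uint8)
        k,l,st,ce=cv2.connectedComponentsWithStats(m)
        best=l[N//2,N//2]
        if best==0: print(n,th,'none');continue
        mm=(l==best).astype(np.uint8);ct=max(cv2.findContours(mm,0,1)[0],key=cv2.contourArea)[:,0].astype(float)
        M=cv2.moments(ct.astype(np.float32)); x0=M['m10']/M['m00'];y0=M['m01']/M['m00']
        # 6th harmonic of radius
        a=np.arctan2(ct[:,1]-y0,ct[:,0]-x0);r=np.hypot(ct[:,0]-x0,ct[:,1]-y0)
        ag=np.linspace(-np.pi,np.pi,360,endpoint=False);o=np.argsort(a);rg=np.interp(ag,a[o],r[o],period=2*np.pi)
        F=[(rg*np.exp(-1j*k*ag)).mean() for k in range(8)]
        print(n,th,'A mm2',M['m00']/100,'ctr',cx-w+x0*1e-4,cy-w+y0*1e-4,'vertex deg',np.degrees(-np.angle(np.conj(F[6]).conj()))/6,'amps',np.abs(F)[[0,2,3,4,5,6]]/10)
```

```text
t0 110 none
t0 125 none
t0 140 none
t0 155 A mm2 352.68 ctr 0.5654262783070583 0.040602897338474914 vertex deg -8.300335455658463 amps [10.5799  0.2102  0.0697  0.1166  0.1272  0.235 ]
t0 170 A mm2 374.7 ctr 0.5653489667289386 0.040538032648340896 vertex deg -8.141015273835611 amps [10.9066  0.2135  0.0833  0.1173  0.0928  0.2689]
t0 185 A mm2 408.945 ctr 0.5655051151947899 0.04013628686824226 vertex deg -5.461965704965528 amps [11.3762  0.3727  0.1628  0.1487  0.1607  0.3859]
s0 110 none
s0 125 none
s0 140 A mm2 216.93 ctr 0.563561666589837 0.04229467877502727 vertex deg -12.711425772836272 amps [8.2836 0.2389 0.2051 0.202  0.0865 0.2164]
s0 155 A mm2 278.99 ctr 0.563768191213544 0.04203360454974491 vertex deg -11.279389469007137 amps [9.4012 0.2041 0.1925 0.1987 0.1268 0.2404]
s0 170 A mm2 932.245 ctr 0.5629878746109303 0.04445299089831536 vertex deg 24.127618206089906 amps [17.3073  1.7335  1.3404  0.5255  0.7107  0.2881]
s0 185 A mm2 1168.745 ctr 0.5632613527045391 0.04420167615690335 vertex deg 24.649949304572676 amps [19.4171  2.1918  0.8653  0.7556  1.0865  0.3347]
```

View pics/hex_t0.png

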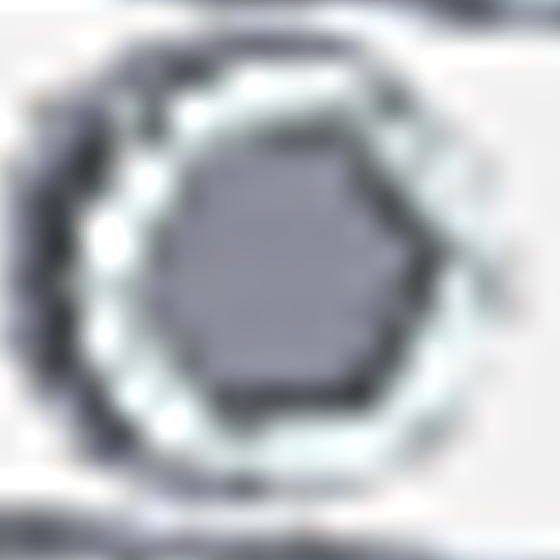

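View pics/hex_s0.png

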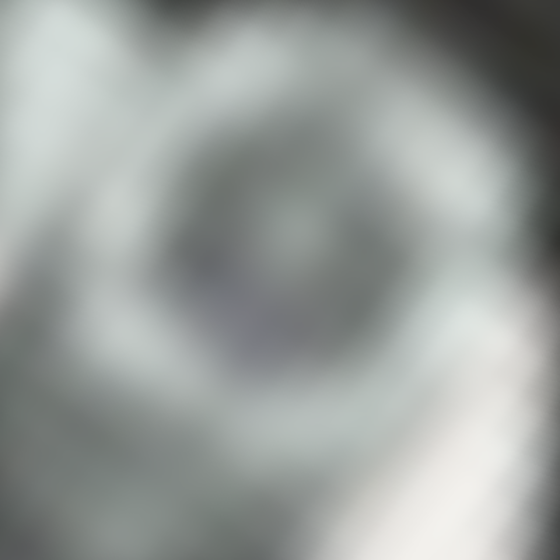

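Hex vertices in world yaw are about −7° (mod 60). The bar yaw is about −12.4° and the rig yaw about +6°. The crank is about 10° below +x, so I'll lead it over the top. First move: hover above the pin.

```bash
cat >> h.py <<'E'
def goto(p,psi,Rm=None):
    """shift/turn in current tool axes to reach TCP p, tool down, tool y at world yaw psi deg"""
    s=env.sense();M=R.from_rotvec(s['eef_rot'])
    c,n=np.cos(np.radians(psi)),np.sin(np.radians(psi))
    G=R.from_matrix(np.array([[0,0,-1.],[c,n,0],[n,-c,0]]).T)
    d=M.inv().apply(np.asarray(p)-s['position'])
    r=np.degrees((M.inv()*G).as_rotvec())
    print('shift',np.round(d,4),'turn',np.round(r,2)); return d,r
def st():
    s=env.sense();y=R.from_rotvec(s['eef_rot']).as_matrix()
    print('t',round(s['clock'],2),'p',np.round(s['position'],4),'yaw',round(np.degrees(np.arctan2(y[1,1],y[0,1])),2),'tilt',np.round(y[:2,0],4),'F',np.round(s['contact_force'],2),'M',np.round(s['moment'],3),'op',round(s['opening'],3),'q',np.round(s['joint_pos'],3))
E
python3 - <<'E'
from h import *
st();goto([.5956,.1222,.17],6)
E
```

```text
t 0.2 p [ 0.1477 -0.607   0.2308] yaw -76.32 tilt [-0.0003  0.001 ] F [ 0.89 -0.43  0.07] M [ 0.017 -0.011 -0.022] op 0.999 q [ 1.264  0.412 -0.013  1.597  0.006  1.134 -0.082]
shift [ 0.0613 -0.6025 -0.6077] turn [-8.232e+01 -4.000e-02  5.000e-02]
```

play_rows --pt "0 -0.6025 -0.6077 -82.3 0 0 0" --pt "0 -0.6025 -0.6077 -82.3 0 0 0" --pt "0 -0.6025 -0.6077 -82.3 0 0 0" --pt "0 -0.6025 -0.6077 -82.3 0 0 0" --pt "0 -0.6025 -0.6077 -82.3 0 0 0" --pt "0 -0.6025 -0.6077 -82.3 0 0 0" --pt "0 -0.6025 -0.6077 -82.3 0 0 0" --pt "0 -0.6025 -0.6077 -82.3 0 0 0" --pt "0 -0.6025 -0.6077 -82.3 0 0 0" --pt "0 -0.6025 -0.6077 -82.3 0 0 0" --pt "0 -0.6025 -0.6077 -82.3 0 0 0" --pt "0 -0.6025 -0.6077 -82.3 0 0 0" --force 30

```text
clock: 1.4
position: [0.4624, -0.0943, 0.2315]
eef_rot: [1.133, 1.257, -1.132]
contact_force: [0.9, -1.3, -0.2]
opening: 0.497
```

Run:
```python
from h import *
st();goto([.5956,.1222,.23],6);goto([.5956,.1222,.059],6)
```

```text
t 1.4 p [ 0.4624 -0.0943  0.2315] yaw 5.96 tilt [0.0002 0.0004] F [ 0.88 -1.28 -0.21] M [-0.1   -0.015  0.059] op 0.497 q [ 0.637  0.203 -0.612  1.922  0.133  1.057  0.074]
shift [ 0.0017  0.155  -0.2015] turn [-0.04 -0.02 -0.01]
shift [ 0.1727  0.1549 -0.2014] turn [-0.04 -0.02 -0.01]
```

play_rows --pt "0 0.155 -0.2014 0 0 0 0" --pt "0 0.155 -0.2014 0 0 0 0" --pt "0 0.155 -0.2014 0 0 0 0" --pt "0 0.155 -0.2014 0 0 0 0" --pt "0 0.155 -0.2014 0 0 0 0" --pt "0 0.155 -0.2014 0 0 0 0" --pt "0 0.155 -0.2014 0 0 0 0" --pt "0.06 0.155 -0.2014 0 0 0 0" --pt "0.1 0.155 -0.2014 0 0 0 0" --pt "0.1 0.155 -0.2014 0 0 0 0"

```text
clock: 2.4
position: [0.5913, 0.118, 0.1256]
eef_rot: [1.126, 1.261, -1.143]
contact_force: [0.3, -1.2, 1.2]
opening: 0.498
```

Run:
```python
from h import *
st();goto([.5956,.1222,.059],6)
c=cam('scene');cv2.imwrite('pics/a1.png',cv2.resize(c['frame'][180:330,200:400],None,fx=4,fy=4))
```

```text
t 2.4 p [0.5913 0.118  0.1256] yaw 5.83 tilt [-0.0108 -0.0036] F [ 0.25 -1.21  1.16] M [-0.077  0.026  0.011] op 0.498 q [ 0.158  0.564 -0.61   1.72   0.375  0.988 -0.49 ]
shift [ 0.0666  0.0055 -0.0039] turn [-0.17  0.14  0.64]
```

View pics/a1.png

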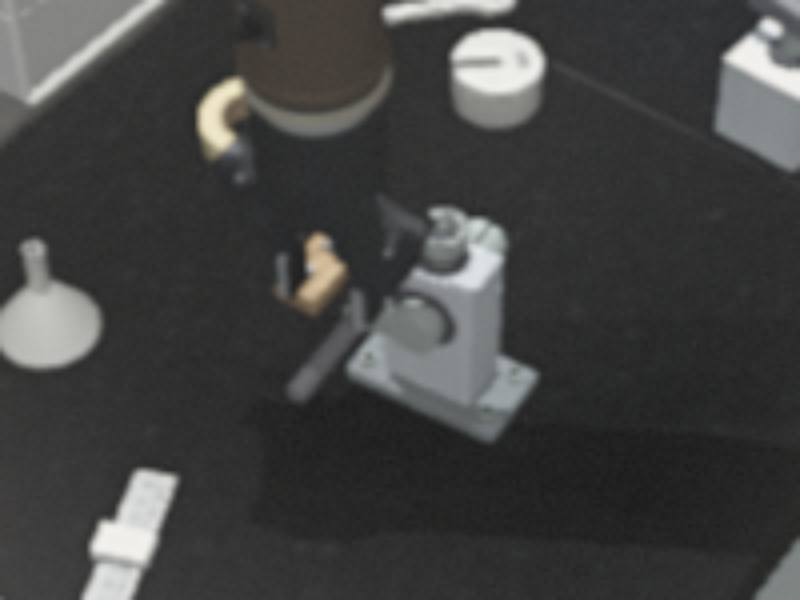

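The picture shows the fingers (≈(285,275) and (360,300)) straddling the pin, which ends at ≈(300,390). I'll descend and pinch.

play_rows --pt "0.035 0.0055 -0.0039 0 0 0 0" --pt "0.0666 0.0055 -0.0039 0 0 0 0" --pt "0.0666 0.0055 -0.0039 0 0 0 0" --pt "0.0666 0.0055 -0.0039 0 0 0 1" --pt "0.0666 0.0055 -0.0039 0 0 0 1" --pt "0.0666 0.0055 -0.0039 0 0 0 1" --pt "0.0666 0.0055 -0.0039 0 0 0 1" --pt "0.0666 0.0055 -0.0039 0 0 0 1" --pt "0.0666 0.0055 -0.0039 0 0 0 1" --force 30

```text
clock: 3.35
position: [0.5954, 0.1232, 0.065]
eef_rot: [1.126, 1.261, -1.143]
contact_force: [-13.3, -0.9, 6.0]
opening: 0.148
```

Run:
```python
from h import *
st()
```

```text
t 3.35 p [0.5954 0.1232 0.065 ] yaw 5.85 tilt [-0.0102 -0.0041] F [-13.26  -0.9    5.99] M [-0.465  2.878 -0.036] op 0.148 q [ 0.121  0.644 -0.573  1.75   0.433  0.888 -0.54 ]
```

play_rows --pt "0 -0.001 0 0 0 0.3 1" --pt "-0.0051 -0.0005 0 0 0 0.6 1" --pt "-0.0107 -0.0007 0 0 0 0.6 1" --pt "-0.0155 -0.0015 0 0 0 0.6 1" --pt "-0.0202 -0.0029 0 0 0 0.6 1" --pt "-0.0202 -0.0029 0 0 0 0.6 1"

```text
clock: 3.95
position: [0.5954, 0.1233, 0.0881]
eef_rot: [1.135, 1.25, -1.131]
contact_force: [4.7, 1.1, -0.3]
opening: 0.149
```

Run:
```python
from h import *
st()
```

```text
t 3.95 p [0.5954 0.1233 0.0881] yaw 5.83 tilt [ 0.0062 -0.0018] F [ 4.68  1.08 -0.33] M [ 0.176 -1.278  0.015] op 0.149 q [ 0.133  0.607 -0.587  1.75   0.418  0.906 -0.531]
```

play_rows --pt "-0.0051 -0.002 0 0 0 -0.3 1" --pt "-0.01 -0.0048 0 0 0 -0.3 1" --pt "-0.0144 -0.0083 0 0 0 -0.3 1" --pt "-0.0182 -0.0123 0 0 0 -0.3 1" --pt "-0.0215 -0.0168 0 0 0 -0.3 1" --pt "-0.0215 -0.0168 0 0 0 -0.3 1"

```text
clock: 4.55
position: [0.5826, 0.1221, 0.113]
eef_rot: [1.139, 1.247, -1.127]
contact_force: [9.1, -0.3, 5.2]
opening: 0.149
```

Run:
```python
from h import *
st()
```

```text
t 4.55 p [0.5826 0.1221 0.113 ] yaw 5.78 tilt [ 0.0107 -0.0007] F [ 9.11 -0.3   5.16] M [ 0.055 -2.093  0.049] op 0.149 q [ 0.152  0.557 -0.607  1.768  0.392  0.929 -0.52 ]
```

Run:
```python
from h import *
c=cam('scene');cv2.imwrite('pics/a2.png',cv2.resize(c['frame'][215:315,250:350],None,fx=6,fy=6,interpolation=cv2.INTER_CUBIC))
W=cloud(c)
# pin end region points
m=(W[...,1]>.135)&(W[...,1]<.17)&(W[...,0]>.5)&(W[...,0]<.65)&(W[...,2]>.04)&(W[...,2]<.16)
P=W[m];v,u=np.nonzero(m);print(len(P),u.min(),u.max(),v.min(),v.max());print(np.round(np.percentile(P,[2,10,50,90,98],axis=0),4))
```

```text
69 270 284 248 271
[[0.5718 0.1352 0.1138]
 [0.5742 0.1357 0.1156]
 [0.5807 0.1414 0.1219]
 [0.592  0.1528 0.1482]
 [0.5978 0.154  0.1587]]
```

View pics/a2.png

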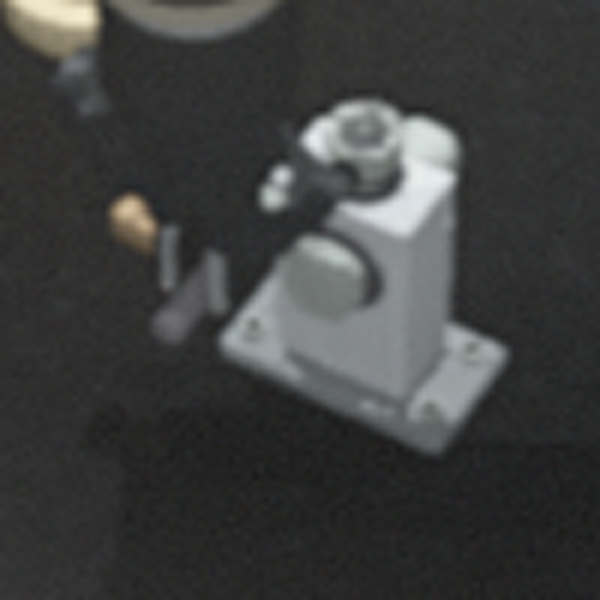

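The pin (end at ≈(172,325) in the crop) has slid to the finger tips. I'll open, regrip lower and squeeze harder.

play_rows --pt "0 0 0 0 0 0 0" --pt "0 0 0 0 0 0 0" --pt "0 0 0 0 0 0 0"

```text
clock: 4.9
position: [0.582, 0.1221, 0.1132]
eef_rot: [1.138, 1.247, -1.128]
contact_force: [0.2, -0.3, -0.3]
opening: 0.502
```

Run:
```python
from h import *
st();goto([.5826,.1221,.094],6)
c=cam('scene');cv2.imwrite('pics/a3.png',cv2.resize(c['frame'][215:315,250:350],None,fx=6,fy=6,interpolation=cv2.INTER_CUBIC))
```

```text
t 4.9 p [0.582  0.1221 0.1132] yaw 5.79 tilt [ 0.0098 -0.0011] F [ 0.22 -0.32 -0.33] M [-0.006  0.036  0.006] op 0.502 q [ 0.151  0.556 -0.607  1.769  0.391  0.93  -0.52 ]
shift [0.0192 0.0004 0.    ] turn [-0.21  0.12 -0.55]
```

View pics/a3.png

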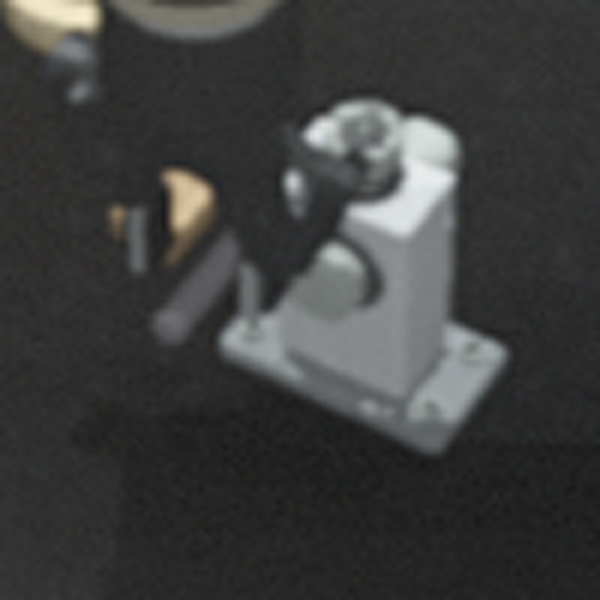

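Run:
```python
from h import *
np.set_printoptions(precision=4,suppress=True)
c=cam('scene');W=cloud(c)
for u,v in((276,270),(279,269),(282,265),(285,261),(288,258)): print(u,v,W[v,u],c['frame'][v,u])
s=W[255:275,272:290];m=(s[...,2]<.14)&(s[...,2]>.09)&(s[...,0]<.6);print(m.sum(),s[m].mean(0),np.percentile(s[m],[5,95],axis=0))
```

```text
276 270 [0.5818 0.1535 0.1146] [79 76 77]
279 269 [0.575  0.1503 0.12  ] [105 102 103]
282 265 [0.5774 0.136  0.1192] [94 91 91]
285 261 [0.5777 0.124  0.1222] [91 88 89]
288 258 [0.5787 0.1112 0.1204] [90 88 88]
114 [0.579  0.1322 0.1208] [[0.5721 0.1093 0.115 ]
 [0.5866 0.1534 0.1256]]
```

play_rows --pt "0.018 0.0008 0 0 0 -0.5 0" --pt "0.018 0.0008 0 0 0 -0.5 0" --pt "0.018 0.0008 0 0 0 -0.5 1" --pt "0.018 0.0008 0 0 0 -0.5 1" --pt "0.018 0.0008 0 0 0 -0.5 1" --pt "0.018 0.0008 0 0 0 -0.5 1" --pt "0.018 0.0008 0 0 0 -0.5 1" --force 80

```text
clock: 5.7
position: [0.5829, 0.1223, 0.0948]
eef_rot: [1.133, 1.254, -1.135]
contact_force: [-0.2, 0.5, -1.9]
opening: 0.136
```

Run:
```python
from h import *
st();d=goto([.5826,.1221,.094],6)
```

```text
t 5.7 p [0.5829 0.1223 0.0948] yaw 5.8 tilt [ 0.0007 -0.0018] F [-0.19  0.48 -1.89] M [0.168 0.051 0.002] op 0.136 q [ 0.142  0.584 -0.596  1.772  0.406  0.91  -0.53 ]
shift [ 0.0008 -0.0003  0.0001] turn [-0.2   0.11 -0.03]
```

play_rows --pt "-0.0032 -0.0041 0 0 0 0 1" --pt "-0.006 -0.0089 0 0 0 0 1" --pt "-0.008 -0.0141 0 0 0 0 1" --pt "-0.0094 -0.0195 0 0 0 0 1" --pt "-0.01 -0.025 0 0 0 0 1" --pt "-0.0098 -0.0306 0 0 0 0 1" --pt "-0.0098 -0.0306 0 0 0 0 1" --pt "-0.0098 -0.0306 0 0 0 0 1"

```text
clock: 6.5
position: [0.5581, 0.1199, 0.1086]
eef_rot: [1.141, 1.245, -1.126]
contact_force: [8.3, -0.3, 12.3]
opening: 0.136
```

Run:
```python
from h import *
st()
```

```text
t 6.5 p [0.5581 0.1199 0.1086] yaw 5.75 tilt [0.0131 0.0005] F [ 8.29 -0.35 12.31] M [-0.07  -2.042  0.027] op 0.136 q [ 0.162  0.526 -0.615  1.834  0.388  0.89  -0.534]
```

play_rows --pt "-0.0004 -0.0058 0 0 0 -0.4 1" --pt "0 -0.0114 0 0 0 -0.8 1" --pt "0.0011 -0.0168 0 0 0 -0.8 1" --pt "0.0031 -0.0221 0 0 0 -0.8 1" --pt "0.0057 -0.027 0 0 0 -0.8 1" --pt "0.009 -0.0315 0 0 0 -0.8 1" --pt "0.0128 -0.0355 0 0 0 -0.8 1" --pt "0.0128 -0.0355 0 0 0 -0.8 1" --pt "0.0128 -0.0355 0 0 0 -0.8 1"

```text
clock: 7.4
position: [0.5292, 0.1169, 0.0983]
eef_rot: [1.143, 1.246, -1.127]
contact_force: [13.3, -0.4, 3.0]
opening: 0.132
```

Run:
```python
from h import *
st()
c=cam('scene');cv2.imwrite('pics/a4.png',cv2.resize(c['frame'][215:315,250:350],None,fx=6,fy=6,interpolation=cv2.INTER_CUBIC))
```

```text
t 7.4 p [0.5292 0.1169 0.0983] yaw 5.68 tilt [0.0121 0.0019] F [13.27 -0.43  2.98] M [-0.026 -3.193 -0.04 ] op 0.132 q [ 0.17   0.499 -0.62   1.911  0.387  0.84  -0.554]
```

View pics/a4.png

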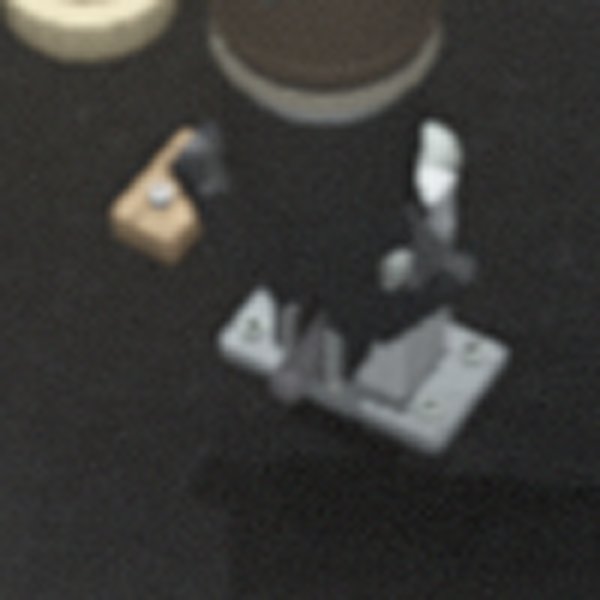

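play_rows --pt "0.004 -0.006 0 0 0 -0.4 1" --pt "0.0084 -0.0093 0 0 0 -0.7 1" --pt "0.0133 -0.0121 0 0 0 -0.7 1" --pt "0.0185 -0.0141 0 0 0 -0.7 1" --pt "0.0239 -0.0153 0 0 0 -0.7 1" --pt "0.0281 -0.0157 0 0 0 -0.7 1" --pt "0.0281 -0.0157 0 0 0 -0.7 1" --pt "0.0281 -0.0157 0 0 0 -0.7 1"

```text
clock: 8.25
position: [0.5174, 0.1155, 0.0714]
eef_rot: [1.141, 1.25, -1.131]
contact_force: [9.4, 0.2, -3.6]
opening: 0.132
```

Run:
```python
from h import *
st()
```

```text
t 8.25 p [0.5174 0.1155 0.0714] yaw 5.59 tilt [0.0065 0.0021] F [ 9.38  0.22 -3.57] M [-0.022 -1.799 -0.242] op 0.132 q [ 0.155  0.523 -0.602  1.954  0.414  0.782 -0.585]
```

play_rows --pt "0 0 0 0 0 0 0" --pt "0 0 0 0 0 0 0" --pt "0 0 0 0 0 0 0" --pt "-0.05 0 0 0 0 -0.3 0" --pt "-0.08 -0.03 -0.04 0 0 -0.3 0" --pt "-0.08 -0.08 -0.08 0 0 -0.3 0" --pt "-0.08 -0.1 -0.1 0 0 -0.3 0" --pt "-0.08 -0.1 -0.1 0 0 -0.3 0"

```text
clock: 9.05
position: [0.4026, 0.2089, 0.1516]
eef_rot: [1.133, 1.258, -1.129]
contact_force: [0.2, -0.3, 0.6]
opening: 0.501
```

```bash
cat > meas.py <<'E'
from h import *
import sys
np.set_printoptions(precision=4,suppress=True)
st()
tag=sys.argv[1]
for n in('top','scene'):
    c=cam(n);W=cloud(c)
    if n=='top':cr=c['frame'][205:275,245:335]
    else:cr=c['frame'][225:295,260:345]
    cv2.imwrite(f'pics/{tag}_{n}.png',cv2.resize(cr,None,fx=8,fy=8,interpolation=cv2.INTER_CUBIC))
    np.savez(f'{tag}_{n}.npz',**c)
    C=np.array([.5649,.0405]) if n=='top' else np.array([.5637,.0443])
    a=np.radians(6);ex=np.array([np.cos(a),np.sin(a)]);ey=np.array([-np.sin(a),np.cos(a)])
    D=W[...,:2]-C;X=D@ex;Y=D@ey;Z=W[...,2]
    m=(Y>.05)&(Y<.105)&(np.hypot(X,Z-.085)<.06)&(Z>.03)
    # cylinder axis (parallel to ey) circle fit r=7mm
    from scipy.optimize import least_squares
    x,y,z=X[m],Y[m],Z[m]
    if len(x)<10: print(n,'few',len(x));continue
    v=c['pose'][:3,3]-np.array([C[0],C[1],.085]); vd=np.array([v[:2]@ex,v[2]]);vd/=np.linalg.norm(vd)
    p0=[np.median(x)-.005*vd[0],np.median(z)-.005*vd[1]]
    f=least_squares(lambda p:np.hypot(x-p[0],z-p[1])-.007,p0,loss='soft_l1',f_scale=.001)
    zb=np.nanmedian(Z[(np.abs(X)<.03)&(np.abs(Y)<.018)&(Z>.113)&(Z<.127)])-.12
    print(n,'pin x,z',f.x,'n',len(x),'elev deg',np.degrees(np.arctan2(f.x[1]-.085-zb,f.x[0])),'zbias',zb,'rms',np.sqrt(np.mean(f.fun**2)))
    # D end
    m=(Y<-.028)&(Y>-.054)&(np.abs(X)<.02)&(Z>.07)&(Z<.12)
    xs=X[m];zs=Z[m]-zb
    for lo in np.arange(-.016,.016,.004):
        k=(xs>=lo)&(xs<lo+.004)
        if k.sum()>2: print('   D x',round(lo+.002,3),'z',round(np.median(zs[k]),4),k.sum())
E
python3 meas.py b1
```

```text
t 9.05 p [0.4026 0.2089 0.1516] yaw 6.08 tilt [0.0008 0.002 ] F [ 0.18 -0.31  0.61] M [-0.019 -0.1   -0.019] op 0.501 q [ 0.053  0.303 -0.746  2.051  0.265  0.881 -0.734]
top pin x,z [-0.0389  0.0926] n 153 elev deg 170.39859633445192 zbias 0.0010363917660761723 rms 0.0012517509272716935
   D x -0.014 z 0.0902 21
   D x -0.01 z 0.0967 21
   D x -0.006 z 0.0981 24
   D x -0.002 z 0.0977 17
   D x 0.002 z 0.0968 21
   D x 0.006 z 0.0962 21
   D x 0.01 z 0.0961 17
   D x 0.014 z 0.0925 9
scene few 2
```

View pics/b1_top.png

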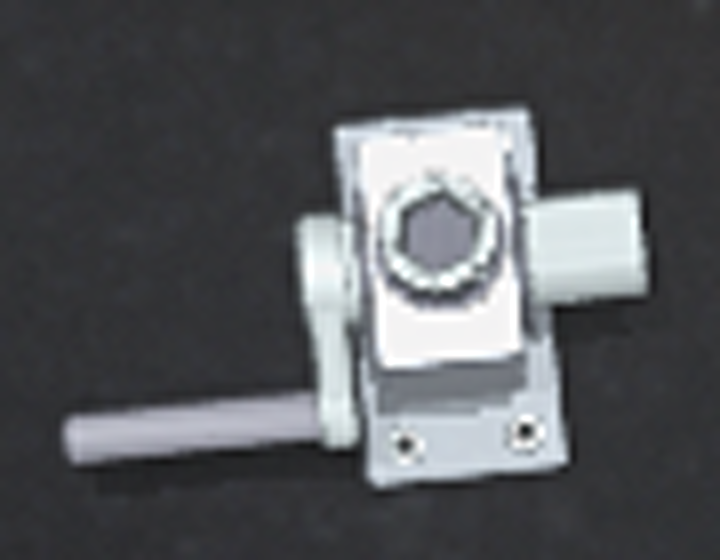

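View pics/b1_scene.png

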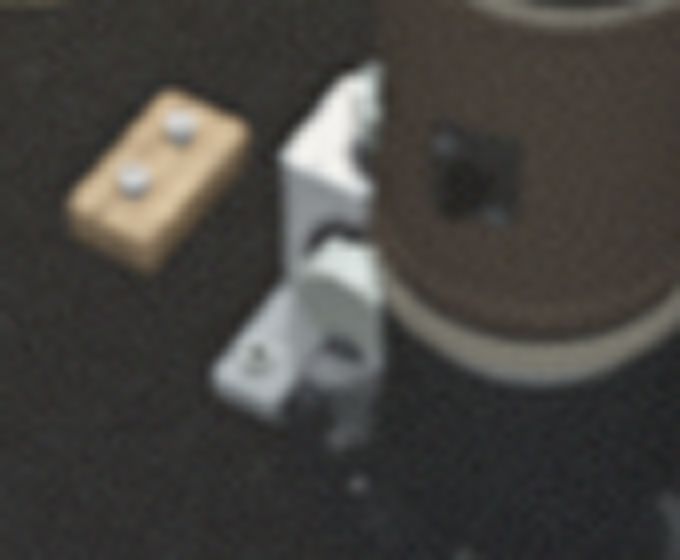

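Run:
```python
from h import *
goto([.5172,.1155,.150],5.8);goto([.5172,.1155,.0715],5.8)
```

```text
shift [0.0013 0.1007 0.1007] turn [-0.04 -0.05 -0.12]
shift [0.0798 0.1005 0.1008] turn [-0.04 -0.05 -0.12]
```

play_rows --pt "0 0.05 0.05 0 0 0 0" --pt "0 0.085 0.085 0 0 0 0" --pt "0 0.1005 0.1008 0 0 0 0" --pt "0 0.1005 0.1008 0 0 0 0" --pt "0.035 0.1005 0.1008 0 0 0 0" --pt "0.07 0.1005 0.1008 0 0 0 0" --pt "0.0798 0.1005 0.1008 0 0 0 0" --pt "0.0798 0.1005 0.1008 0 0 0 1" --pt "0.0798 0.1005 0.1008 0 0 0 1" --pt "0.0798 0.1005 0.1008 0 0 0 1" --pt "0.0798 0.1005 0.1008 0 0 0 1" --pt "0.0798 0.1005 0.1008 0 0 0 1"

```text
clock: 10.35
position: [0.5176, 0.1156, 0.0725]
eef_rot: [1.137, 1.253, -1.132]
contact_force: [-2.2, -0.1, 2.9]
opening: 0.135
```

Run:
```python
from h import *
st();goto([.5172,.1155,.0715],5.8)
```

```text
t 10.35 p [0.5176 0.1156 0.0725] yaw 5.76 tilt [0.0034 0.0011] F [-2.18 -0.09  2.93] M [ 0.021  0.378 -0.002] op 0.135 q [ 0.156  0.523 -0.604  1.95   0.412  0.789 -0.58 ]
shift [ 0.001  -0.0004  0.0001] turn [-0.04 -0.04 -0.2 ]
```

play_rows --pt "0.003 -0.0008 0 0 0 -0.2 1" --pt "0.006 -0.001 0 0 0 -0.2 1" --pt "0.0072 -0.001 0 0 0 -0.2 1" --pt "0.0072 -0.001 0 0 0 -0.2 1" --pt "0.0072 -0.001 0 0 0 -0.2 1"

```text
clock: 10.85
position: [0.5171, 0.1156, 0.0659]
eef_rot: [1.136, 1.255, -1.134]
contact_force: [-1.5, -0.3, 5.7]
opening: 0.136
```

Run:
```python
from h import *
st()
```

```text
t 10.85 p [0.5171 0.1156 0.0659] yaw 5.76 tilt [0.0009 0.0008] F [-1.52 -0.33  5.67] M [-0.139  0.306  0.061] op 0.136 q [ 0.15   0.533 -0.598  1.953  0.42   0.779 -0.587]
```

play_rows --pt "0 0 0 0 0 0 0" --pt "0 0 0 0 0 0 0" --pt "0 0 0 0 0 0 0" --pt "-0.05 0 0 0 0 0 0" --pt "-0.1 0 0 0 0 0 0" --pt "-0.15 -0.02 0 0 0 0 0" --pt "-0.18 -0.04 0.03 0 0 0 0" --pt "-0.18 -0.08 0.08 0 0 0 0" --pt "-0.18 -0.1 0.15 0 0 0 0" --pt "-0.18 -0.1 0.25 0 0 0 0" --pt "-0.18 -0.1 0.3 0 0 0 0" --pt "-0.18 -0.1 0.35 0 0 0 0"

```text
clock: 12.05
position: [0.4466, -0.1609, 0.2461]
eef_rot: [1.135, 1.253, -1.134]
contact_force: [1.1, 0.3, 0.2]
opening: 0.498
```

```bash
python3 meas.py b2
```

```text
t 12.05 p [ 0.4466 -0.1609  0.2461] yaw 5.76 tilt [ 0.0019 -0.0004] F [1.07 0.29 0.16] M [-0.031 -0.065 -0.018] op 0.498 q [ 0.736  0.184 -0.555  1.9    0.109  1.086  0.238]
top pin x,z [-0.0396  0.0869] n 158 elev deg 179.59676132412415 zbias 0.0015862128381363139 rms 0.0013946873400736636
   D x -0.014 z 0.0901 20
   D x -0.01 z 0.0956 23
   D x -0.006 z 0.097 20
   D x -0.002 z 0.097 23
   D x 0.002 z 0.0969 21
   D x 0.006 z 0.0961 19
   D x 0.01 z 0.0952 18
   D x 0.014 z 0.0921 9
scene pin x,z [-0.0387  0.0864] n 116 elev deg 178.58099555984387 zbias 0.00047998863286558 rms 0.0018448015831834426
   D x -0.014 z 0.0882 6
   D x -0.01 z 0.0954 11
   D x -0.006 z 0.0958 8
   D x -0.002 z 0.0965 6
   D x 0.002 z 0.097 8
   D x 0.006 z 0.0968 4
```

View pics/b2_top.png

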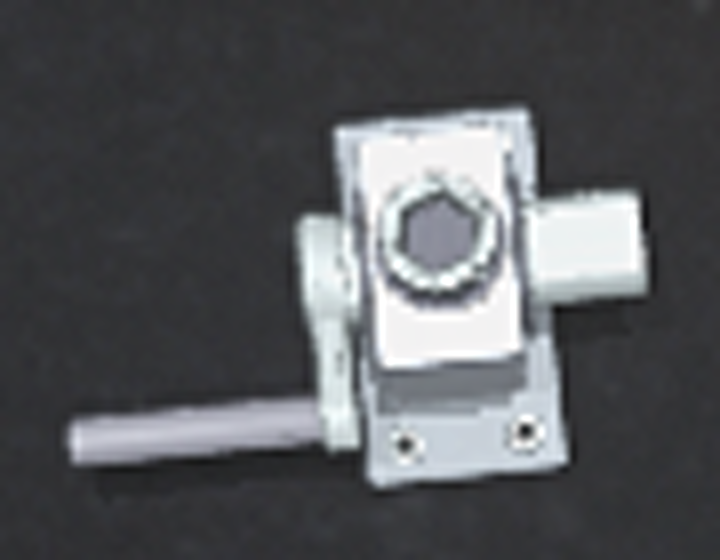

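View pics/b2_scene.png

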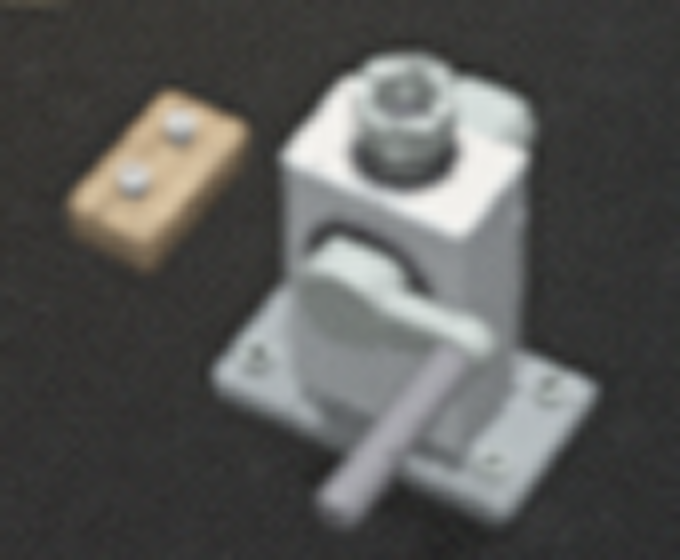

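The shaft is at about 0° within ~1–2°: the top view shows a uniform flat at (585,245), and the scene view shows the arm toward −x at (480,335). Next is the key.

Run:
```python
from h import *
goto([.508,-.2915,.18],77.6)
```

```text
shift [0.0654 0.0501 0.1304] turn [-7.239e+01  9.000e-02  3.000e-02]
```

play_rows --pt "0.0654 0.0501 0.1304 -72.4 0 0 0" --pt "0.0654 0.0501 0.1304 -72.4 0 0 0" --pt "0.0654 0.0501 0.1304 -72.4 0 0 0" --pt "0.0654 0.0501 0.1304 -72.4 0 0 0" --pt "0.0654 0.0501 0.1304 -72.4 0 0 0" --pt "0.0654 0.0501 0.1304 -72.4 0 0 0" --pt "0.0654 0.0501 0.1304 -72.4 0 0 0" --pt "0.0654 0.0501 0.1304 -72.4 0 0 0" --pt "0.0654 0.0501 0.1304 -72.4 0 0 0" --pt "0.0654 0.0501 0.1304 -72.4 0 0 0" --pt "0.0654 0.0501 0.1304 -72.4 0 0 0"

```text
clock: 13.25
position: [0.5081, -0.2912, 0.1799]
eef_rot: [0.17, 1.563, -0.172]
contact_force: [-0.1, 0.3, -0.3]
opening: 0.499
```

Run:
```python
from h import *
st();goto([.508,-.2915,.086],77.6)
```

```text
t 13.25 p [ 0.5081 -0.2912  0.1799] yaw 77.5 tilt [ 0.0005 -0.001 ] F [-0.12  0.27 -0.28] M [0.012 0.01  0.086] op 0.499 q [ 0.96   0.491 -0.713  1.719  0.361  1.066  1.48 ]
shift [ 0.0939 -0.0002 -0.0001] turn [-0.1   0.04  0.05]
```

play_rows --pt "0.04 0 0 0 0 0 0" --pt "0.08 0 0 0 0 0 0" --pt "0.0939 0 0 0 0 0 0" --pt "0.0939 0 0 0 0 0 0" --pt "0.0939 0 0 0 0 0 0.6" --pt "0.0939 0 0 0 0 0 1" --pt "0.0939 0 0 0 0 0 1" --pt "0.0939 0 0 0 0 0 1" --pt "0.0939 0 0 0 0 0 1" --pt "0.0939 0 0 0 0 0 1" --force 40

```text
clock: 14.25
position: [0.5094, -0.2919, 0.088]
eef_rot: [0.169, 1.56, -0.173]
contact_force: [0.4, -0.2, 6.2]
opening: 0.176
```

Run:
```python
from h import *
st();goto([.508,-.2915,.086],77.6)
```

```text
t 14.25 p [ 0.5094 -0.2919  0.088 ] yaw 77.48 tilt [ 0.0035 -0.0029] F [ 0.39 -0.2   6.18] M [-0.059  0.065  0.031] op 0.176 q [ 0.913  0.596 -0.656  1.799  0.455  0.898  1.404]
shift [ 0.002   0.0001 -0.0015] turn [-0.12  0.23  0.12]
```

play_rows --pt "0 0 0 0 0 0 1" --pt "-0.02 0 0 0 0 0 1" --pt "-0.05 0 0 0 0 0 1" --pt "-0.09 0 0 0 0 0 1" --pt "-0.13 0 0 0 0 0 1" --pt "-0.162 0 0 0 0 0 1" --pt "-0.162 0 0 0 0 0 1" --pt "-0.162 0 0 0 0 0 1" --force 80

```text
clock: 15.05
position: [0.5084, -0.2914, 0.2497]
eef_rot: [0.169, 1.56, -0.174]
contact_force: [-0.5, -0.8, -4.9]
opening: 0.149
```

Run:
```python
from h import *
st();goto([.5645,.042,.25],83)
c=cam('scene');cv2.imwrite('pics/k1.png',cv2.resize(c['frame'][120:260,300:500],None,fx=4,fy=4,interpolation=cv2.INTER_CUBIC))
```

```text
t 15.05 p [ 0.5084 -0.2914  0.2497] yaw 77.47 tilt [ 0.0032 -0.0035] F [-0.5  -0.77 -4.89] M [ 0.013  0.048 -0.032] op 0.149 q [ 0.984  0.425 -0.742  1.638  0.307  1.194  1.526]
shift [-0.0012  0.3377 -0.0175] turn [-5.53  0.21  0.17]
```

View pics/k1.png

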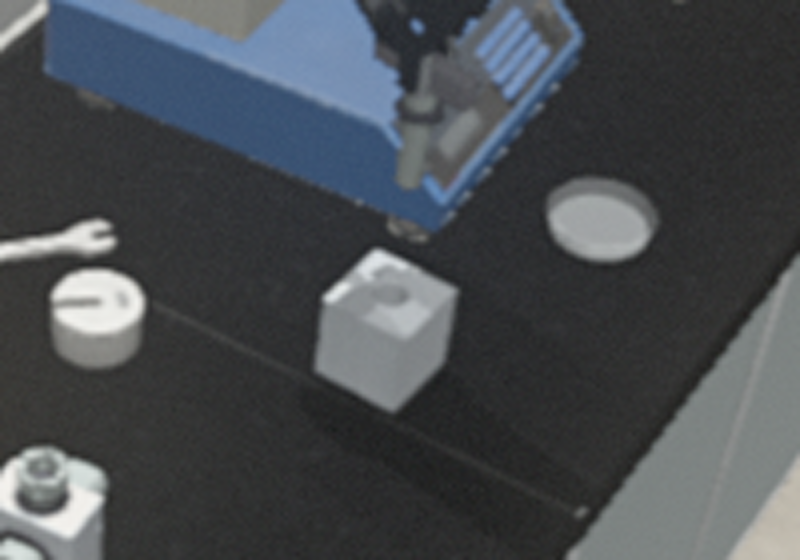

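play_rows --pt "0 0.05 0 0 0 0 1" --pt "0 0.1 -0.005 0 0 0 1" --pt "0 0.15 -0.01 -2 0 0 1" --pt "0 0.2 -0.0175 -4 0.2 0.2 1" --pt "0 0.25 -0.0175 -5.5 0.2 0.2 1" --pt "0 0.29 -0.0175 -5.5 0.2 0.2 1" --pt "0 0.32 -0.0175 -5.5 0.2 0.2 1" --pt "0 0.3377 -0.0175 -5.5 0.2 0.2 1" --pt "0 0.3377 -0.0175 -5.5 0.2 0.2 1" --pt "0 0.3377 -0.0175 -5.5 0.2 0.2 1" --pt "0 0.3377 -0.0175 -5.5 0.2 0.2 1"

```text
clock: 16.2
position: [0.5634, 0.0406, 0.2466]
eef_rot: [0.098, 1.572, -0.097]
contact_force: [0.5, -0.7, -4.0]
opening: 0.149
```

Run:
```python
from h import *
st();goto([.5645,.042,.25],83)
for n in('scene','top'):
    c=cam(n);np.savez('k2_%s.npz'%n,**c)
    cr=c['frame'][160:280,260:360] if n=='scene' else c['frame'][180:280,250:350]
    cv2.imwrite('pics/k2_%s.png'%n,cv2.resize(cr,None,fx=5,fy=5,interpolation=cv2.INTER_CUBIC))
```

```text
t 16.2 p [0.5634 0.0406 0.2466] yaw 82.89 tilt [-0.0038  0.0009] F [ 0.51 -0.7  -4.05] M [-0.024 -0.018 -0.019] op 0.149 q [ 0.477  0.423 -0.848  1.682  0.335  1.194  0.994]
shift [-0.0034  0.0015  0.0009] turn [-0.11 -0.22 -0.03]
```

View pics/k2_scene.png

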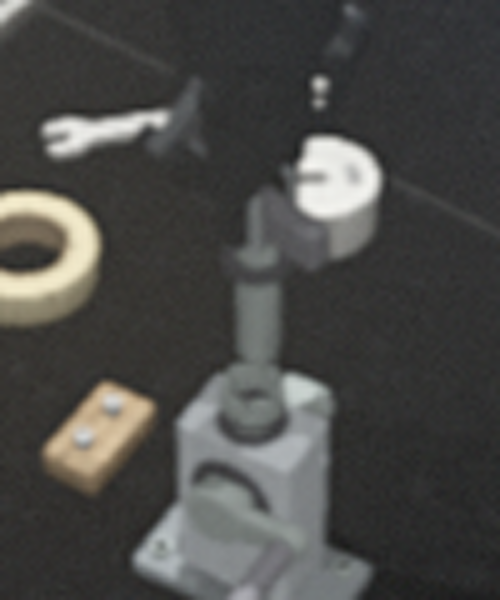

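View pics/k2_top.png

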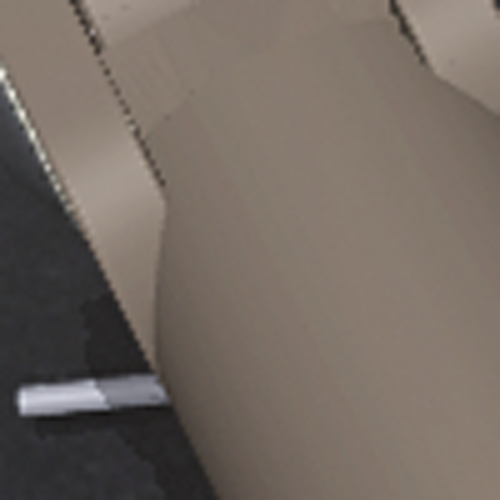

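```bash
cat > rod.py <<'E'
from h import *
import sys
from scipy.optimize import least_squares
np.set_printoptions(precision=4,suppress=True)
def fit(c,P,r):
    # vertical cylinder fit w/ known r; init displaced away from camera
    v=c['pose'][:2,3]-P[:,:2].mean(0);v/=np.linalg.norm(v)
    f=least_squares(lambda p:np.hypot(P[:,0]-p[0],P[:,1]-p[1])-r,P[:,:2].mean(0)-v*r*.7,loss='soft_l1',f_scale=.001)
    return f.x,len(P),np.sqrt(np.mean(f.fun**2))
def rod(c,x,y,tip):
    W=cloud(c);Z=W[...,2];near=np.hypot(W[...,0]-x,W[...,1]-y)<.03
    for nm,a,b,r in(('rod',tip+.008,tip+.055,.0095),('barerod',tip+.068,tip+.08,.0095),('collar',tip+.060,tip+.066,.017),('screw',.128,.142,.0155)):
        m=near&(Z>a)&(Z<b)
        if m.sum()>5: print(nm,*fit(c,W[m],r))
    m=near&(Z>.15)&(Z<.3);print('lowest z of key',np.percentile(Z[m],[0,1,3]) if m.any() else None)
if __name__=='__main__':
    c=dict(np.load('k2_scene.npz'));rod(c,.563,.044,.1686)
    K=dict(np.load('b2_scene.npz'))
    W=cloud(K);Z=W[...,2];m=(np.hypot(W[...,0]-.563,W[...,1]-.044)<.022)&(Z>.126)&(Z<.143);print('screw b2',fit(K,W[m],.0155))
    m=(np.hypot(W[...,0]-.563,W[...,1]-.044)<.022)&(Z>.143);P=W[m];r=cv2.minEnclosingCircle((P[:,:2]*1000).astype(np.float32));print('top ring',r,np.percentile(P[:,2],[10,50,90]))
E
python3 rod.py
```

```text
rod [0.5621 0.0417] 115 0.0015668118179570838
barerod [0.5626 0.0424] 24 0.0035702106667458693
collar [0.5635 0.0388] 43 0.0030806656176788376
screw [0.5618 0.0442] 80 0.0037331665319090632
lowest z of key [0.151  0.1731 0.176 ]
screw b2 (array([0.5639, 0.0444]), 87, np.float64(0.00400160003268301))
top ring ((563.1160888671875, 43.71184539794922), 17.942197799682617) [0.1438 0.1463 0.1481]
```

Run:
```python
from h import *
goto([.5645,.0425,.228],83)
```

```text
shift [0.0192 0.0018 0.0007] turn [-0.13 -0.16 -0.05]
```

play_rows --pt "0.01 0.002 0.0008 -0.1 -0.2 0 1" --pt "0.0192 0.002 0.0008 -0.1 -0.2 0 1" --pt "0.0192 0.002 0.0008 -0.1 -0.2 0 1" --pt "0.0192 0.002 0.0008 -0.1 -0.2 0 1" --pt "0.0192 0.002 0.0008 -0.1 -0.2 0 1"

```text
clock: 16.8
position: [0.5648, 0.0427, 0.2282]
eef_rot: [0.097, 1.568, -0.096]
contact_force: [-0.1, -0.5, -4.2]
opening: 0.15
```

Run:
```python
from h import *
st();goto([.5645,.0425,.218],83)
c=cam('scene');np.savez('k3.npz',**c)
import rod
rod.rod(c,.563,.043,.15)
cv2.imwrite('pics/k3.png',cv2.resize(c['frame'][160:280,260:360],None,fx=5,fy=5,interpolation=cv2.INTER_CUBIC))
```

```text
t 16.8 p [0.5648 0.0427 0.2282] yaw 82.97 tilt [0.0011 0.0009] F [-0.07 -0.52 -4.24] M [-0.054 -0.047 -0.023] op 0.15 q [ 0.467  0.439 -0.84   1.706  0.353  1.155  0.977]
shift [ 0.0102 -0.0002 -0.0003] turn [-0.03  0.06 -0.06]
rod [0.5635 0.0439] 111 0.0016583301777685709
barerod [0.5627 0.0431] 20 0.0016661159714768034
collar [0.5656 0.0405] 43 0.003577104873332082
screw [0.5638 0.0433] 60 0.003858613969609759
lowest z of key [0.1505 0.156  0.1616]
```

View pics/k3.png

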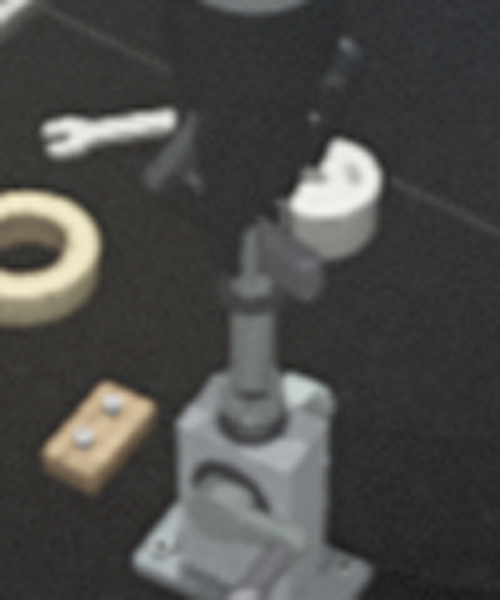

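The rod (x≈253 in the crop) now stands over the screw head (x≈252). I'll descend.

play_rows --pt "0.003 0 0 0 0 0 1" --pt "0.006 0 0 0 0 0 1" --pt "0.009 0 0 0 0 0 1" --pt "0.011 0 0 0 0 0 1" --pt "0.011 0 0 0 0 0 1"

```text
clock: 17.35
position: [0.5649, 0.0425, 0.2169]
eef_rot: [0.097, 1.568, -0.096]
contact_force: [0.7, -2.1, -5.5]
opening: 0.153
```

Run:
```python
from h import *
st();goto([.5645,.0425,.212],83)
```

```text
t 17.35 p [0.5649 0.0425 0.2169] yaw 82.95 tilt [0.0012 0.0007] F [ 0.71 -2.15 -5.5 ] M [-0.187 -0.289 -0.062] op 0.153 q [ 0.463  0.45  -0.835  1.719  0.364  1.134  0.969]
shift [ 0.0049 -0.     -0.0004] turn [-0.05  0.06 -0.05]
```

play_rows --pt "0.002 0 0 0 0 0 1" --pt "0.004 0 0 0 0 0 1" --pt "0.006 0 0 0 0 0 1" --pt "0.006 0 0 0 0 0 1"

```text
clock: 17.75
position: [0.565, 0.0424, 0.2109]
eef_rot: [0.097, 1.567, -0.096]
contact_force: [0.3, -0.1, -4.1]
opening: 0.15
```

Run:
```python
from h import *
st()
```

```text
t 17.75 p [0.565  0.0424 0.2109] yaw 82.96 tilt [0.0013 0.0006] F [ 0.26 -0.11 -4.06] M [-0.218 -0.243 -0.002] op 0.15 q [ 0.46   0.456 -0.832  1.727  0.369  1.122  0.964]
```

play_rows --pt "0.0003 0 0 5 0 0 1" --pt "0.0005 0 0 10 0 0 1" --pt "0.0008 0 0 15 0 0 1" --pt "0.001 0 0 20 0 0 1" --pt "0.0013 0 0 25 0 0 1" --pt "0.0016 0 0 30 0 0 1" --pt "0.0018 0 0 35 0 0 1" --pt "0.0021 0 0 40 0 0 1" --pt "0.0021 0 0 40 0 0 1"

```text
clock: 18.65
position: [0.565, 0.0421, 0.2091]
eef_rot: [0.643, 1.472, -0.642]
contact_force: [-0.5, -3.2, -1.6]
opening: 0.151
```

Run:
```python
from h import *
st()
c=cam('scene');cv2.imwrite('pics/k4.png',cv2.resize(c['frame'][160:280,260:360],None,fx=5,fy=5,interpolation=cv2.INTER_CUBIC))
```

```text
t 18.65 p [0.565  0.0421 0.2091] yaw 42.88 tilt [ 0.0015 -0.0003] F [-0.54 -3.22 -1.64] M [-0.606  0.12   0.073] op 0.151 q [ 0.354  0.415 -0.676  1.735  0.289  1.092  0.333]
```

View pics/k4.png

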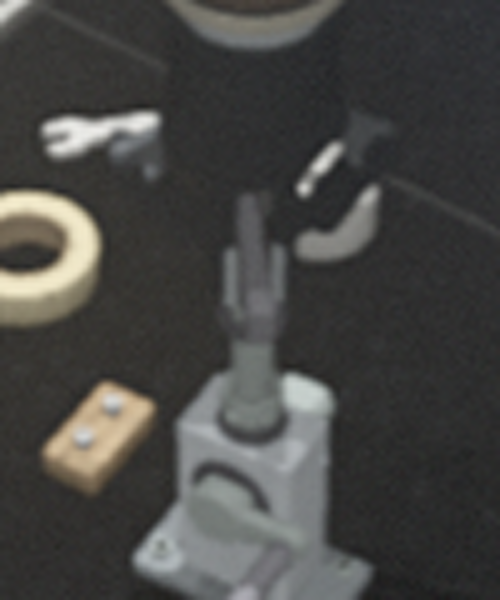

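play_rows --pt "0.0003 0 0 5 0 0 1" --pt "0.0005 0 0 10 0 0 1" --pt "0.0008 0 0 15 0 0 1" --pt "0.001 0 0 20 0 0 1" --pt "0.0013 0 0 25 0 0 1" --pt "0.0016 0 0 30 0 0 1" --pt "0.0018 0 0 34 0 0 1" --pt "0.0018 0 0 34 0 0 1"

```text
clock: 19.5
position: [0.5649, 0.0421, 0.2073]
eef_rot: [1.091, 1.279, -1.09]
contact_force: [0.2, -2.2, -0.2]
opening: 0.152
```

Run:
```python
from h import *
st()
```

```text
t 19.5 p [0.5649 0.0421 0.2073] yaw 9.14 tilt [ 0.0012 -0.0006] F [ 0.25 -2.23 -0.23] M [-0.541  0.153  0.007] op 0.152 q [ 0.264  0.39  -0.551  1.743  0.229  1.072 -0.205]
```

play_rows --pt "0.0002 0 0 4 0 0 1" --pt "0.0004 0 0 8 0 0 1" --pt "0.0006 0 0 12 0 0 1" --pt "0.0008 0 0 16 0 0 1" --pt "0.001 0 0 20 0 0 1" --pt "0.001 0 0 20 0 0 1"

```text
clock: 20.1
position: [0.5648, 0.0421, 0.2063]
eef_rot: [1.346, 1.114, -1.345]
contact_force: [-0.6, -1.9, -2.2]
opening: 0.154
```

Run:
```python
from h import *
st()
```

```text
t 20.1 p [0.5648 0.0421 0.2063] yaw -10.71 tilt [ 0.0011 -0.0007] F [-0.57 -1.94 -2.21] M [-0.509  0.071  0.067] op 0.154 q [ 0.211  0.378 -0.48   1.748  0.198  1.063 -0.524]
```

play_rows --pt "0.0002 0 0 4 0 0 1" --pt "0.0004 0 0 8 0 0 1" --pt "0.0006 0 0 12 0 0 1" --pt "0.0008 0 0 16 0 0 1" --pt "0.0008 0 0 16 0 0 1"

```text
clock: 20.6
position: [0.5647, 0.0422, 0.2055]
eef_rot: [1.542, 0.952, -1.541]
contact_force: [0.3, -2.4, -1.2]
opening: 0.152
```

Run:
```python
from h import *
st()
```

```text
t 20.6 p [0.5647 0.0422 0.2055] yaw -26.54 tilt [ 0.0009 -0.0008] F [ 0.31 -2.44 -1.17] M [-0.554  0.064  0.052] op 0.152 q [ 0.169  0.37  -0.425  1.752  0.174  1.056 -0.779]
```

play_rows --pt "0.0002 0 0 4 0 0 1" --pt "0.0004 0 0 8 0 0 1" --pt "0.0006 0 0 12 0 0 1" --pt "0.0008 0 0 16 0 0 1" --pt "0.0008 0 0 16 0 0 1"

```text
clock: 21.1
position: [0.5647, 0.0421, 0.2047]
eef_rot: [1.729, 0.762, -1.729]
contact_force: [-0.8, -1.8, -2.1]
opening: 0.152
```

Run:
```python
from h import *
st()
```

```text
t 21.1 p [0.5647 0.0421 0.2047] yaw -42.34 tilt [ 0.0009 -0.001 ] F [-0.76 -1.83 -2.06] M [-0.584  0.096  0.05 ] op 0.152 q [ 0.127  0.364 -0.37   1.755  0.15   1.049 -1.035]
```

play_rows --pt "0.0002 0 0 3 0 0 1" --pt "0.0003 0 0 6 0 0 1" --pt "0.0005 0 0 9 0 0 1" --pt "0.0006 0 0 12 0 0 1" --pt "0.0006 0 0 12 0 0 1"

```text
clock: 21.6
position: [0.5647, 0.0422, 0.2041]
eef_rot: [1.863, 0.602, -1.862]
contact_force: [-0.4, -1.8, -0.9]
opening: 0.144
```

Run:
```python
from h import *
st()
c=cam('scene');np.savez('k5.npz',**c);cv2.imwrite('pics/k5.png',cv2.resize(c['frame'][180:280,270:350],None,fx=6,fy=6,interpolation=cv2.INTER_CUBIC))
```

```text
t 21.6 p [0.5647 0.0422 0.2041] yaw -54.12 tilt [ 0.0008 -0.0011] F [-0.41 -1.77 -0.86] M [-0.638  0.123  0.097] op 0.144 q [ 0.097  0.36  -0.33   1.758  0.134  1.045 -1.226]
```

View pics/k5.png

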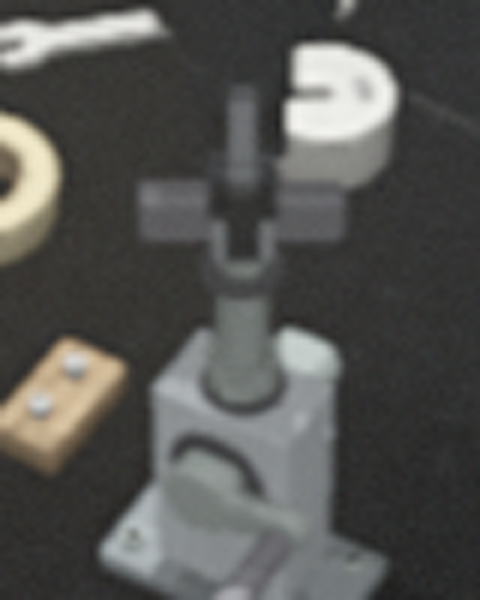

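play_rows --pt "0.0001 0 0 3 0 0 1" --pt "0.0003 0 0 6 0 0 1" --pt "0.0003 0 0 6 0 0 1"

```text
clock: 21.95
position: [0.5647, 0.0421, 0.2039]
eef_rot: [1.926, 0.516, -1.925]
contact_force: [-0.8, -1.7, 0.3]
opening: 0.152
```

Run:
```python
from h import *
st()
```

```text
t 21.95 p [0.5647 0.0421 0.2039] yaw -59.9 tilt [ 0.0009 -0.0012] F [-0.77 -1.73  0.32] M [-0.638  0.22   0.087] op 0.152 q [ 0.082  0.357 -0.311  1.759  0.126  1.043 -1.319]
```

play_rows --pt "0.0001 0 0 3 0 0 1" --pt "0.0003 0 0 6 0 0 1" --pt "0.0003 0 0 6 0 0 1"

```text
clock: 22.25
position: [0.5647, 0.0422, 0.2037]
eef_rot: [1.988, 0.426, -1.986]
contact_force: [-0.9, -2.4, -0.4]
opening: 0.152
```

Run:
```python
from h import *
st()
c=cam('scene');np.savez('k6.npz',**c)
for n in('b2_scene','k4x','k5','k6'):
    try:c=dict(np.load(n+'.npz'))
    except Exception:continue
    W=cloud(c);Z=W[...,2]
    cv2.imwrite('pics/s_%s.png'%n,cv2.resize(c['frame'][220:262,285:335],None,fx=10,fy=10,interpolation=cv2.INTER_CUBIC))
    d=np.hypot(W[...,0]-.563,W[...,1]-.0437);m=(d>.0115)&(d<.0165)&(Z<.15)&(Z>.13)
    print(n,m.sum(),np.percentile(Z[m],[50,75,90,97]))
```

```text
t 22.25 p [0.5647 0.0422 0.2037] yaw -65.73 tilt [ 0.0009 -0.0013] F [-0.92 -2.41 -0.41] M [-0.613  0.3    0.112] op 0.152 q [ 0.066  0.356 -0.291  1.761  0.118  1.042 -1.414]
b2_scene 103 [0.1417245  0.14610134 0.14755389 0.14841351]
k5 54 [0.13880828 0.14094835 0.14233106 0.14406235]
k6 54 [0.13734488 0.13966864 0.1412251  0.14195043]
```

play_rows --pt "0.0001 0 0 2 0 0 1" --pt "0.0002 0 0 4 0 0 1" --pt "0.0003 0 0 6 0 0 1" --pt "0.0003 0 0 6 0 0 1"

```text
clock: 22.7
position: [0.5647, 0.0422, 0.2035]
eef_rot: [2.049, 0.329, -2.047]
contact_force: [-0.5, -2.3, 1.1]
opening: 0.154
```

Run:
```python
from h import *
st()
```

```text
t 22.7 p [0.5647 0.0422 0.2035] yaw -71.65 tilt [ 0.0011 -0.0014] F [-0.48 -2.3   1.07] M [-0.622  0.306  0.143] op 0.154 q [ 0.051  0.354 -0.271  1.762  0.11   1.04  -1.51 ]
```

play_rows --pt "0.0001 0 0 2 0 0 1" --pt "0.0001 0 0 4 0 0 1" --pt "0.0001 0 0 6 0 0 1" --pt "0.0001 0 0 6 0 0 1"

```text
clock: 23.1
position: [0.5647, 0.0423, 0.2034]
eef_rot: [2.107, 0.228, -2.105]
contact_force: [-0.8, -2.2, 0.9]
opening: 0.153
```

Run:
```python
from h import *
st()
```

```text
t 23.1 p [0.5647 0.0423 0.2034] yaw -77.55 tilt [ 0.0011 -0.0017] F [-0.82 -2.24  0.86] M [-0.718  0.286  0.478] op 0.153 q [ 0.035  0.352 -0.251  1.763  0.102  1.038 -1.606]
```

play_rows --pt "0 0 0 2 0 0 1" --pt "0 0 0 3 0 0 1" --pt "0 0 0 3 0 0 1"

```text
clock: 23.4
position: [0.5648, 0.0423, 0.2034]
eef_rot: [2.135, 0.176, -2.132]
contact_force: [-0.2, -2.4, 0.2]
opening: 0.15
```

Run:
```python
from h import *
st()
c=cam('scene');np.savez('k7.npz',**c)
W=cloud(c);Z=W[...,2]
d=np.hypot(W[...,0]-.563,W[...,1]-.0437);m=(d>.0115)&(d<.0165)&(Z<.15)&(Z>.13)
print(m.sum(),np.percentile(Z[m],[50,75,90,97]))
```

```text
t 23.4 p [0.5648 0.0423 0.2034] yaw -80.45 tilt [ 0.0012 -0.0019] F [-0.18 -2.41  0.17] M [-0.66   0.189  0.83 ] op 0.15 q [ 0.027  0.351 -0.242  1.764  0.098  1.038 -1.654]
56 [0.13752959 0.13999735 0.14149998 0.14192887]
```

play_rows --pt "0 0 0 -2 0 0 1" --pt "0 0 0 -4 0 0 1" --pt "0 0 0 -4.5 0 0 1" --pt "-0.005 0 0 -4.5 0 0 1" --pt "-0.015 0 0 -4.5 0 0 1" --pt "-0.03 0 0 -4.5 0 0 1" --pt "-0.055 0 0 -4.5 0 0 1" --pt "-0.055 0 0 -4.5 0 0 1"

```text
clock: 24.25
position: [0.5664, 0.0435, 0.2616]
eef_rot: [2.098, 0.256, -2.084]
contact_force: [0.2, -0.2, -4.2]
opening: 0.149
```

Run:
```python
from h import *
import rod
np.set_printoptions(precision=4,suppress=True)
st()
c=cam('scene');np.savez('k8_scene.npz',**c);t=cam('top');np.savez('k8_top.npz',**t)
cv2.imwrite('pics/k8.png',cv2.resize(c['frame'][160:280,260:360],None,fx=5,fy=5,interpolation=cv2.INTER_CUBIC))
p=env.sense()['position']
rod.rod(c,p[0]-.001,p[1]+.0015,p[2]-.078)
for n,C in(('top',t),('scene',c)):
    W=cloud(C);Z=W[...,2];m=(np.hypot(W[...,0]-.508,W[...,1]+.2915)<.055)&(Z>.064)&(Z<.076)
    r=cv2.minAreaRect((W[m][:,:2]*1000).astype(np.float32));print(n,r,m.sum())
    u,v=proj(C,[.508,-.2915,.07]);u,v=int(u),int(v);cv2.imwrite(f'pics/hole_{n}.png',cv2.resize(C['frame'][v-30:v+30,u-30:u+30],None,fx=8,fy=8,interpolation=cv2.INTER_CUBIC));print(u,v)
```

```text
t 24.25 p [0.5664 0.0435 0.2616] yaw -75.97 tilt [0.0067 0.    ] F [ 0.2  -0.23 -4.17] M [ 0.024 -0.039  0.008] op 0.149 q [ 0.043  0.301 -0.26   1.69   0.085  1.155 -1.566]
rod [0.5675 0.0448] 113 0.0015321410569311884
barerod [0.566 0.047] 58 0.0037225070813842703
collar [0.5682 0.0433] 13 0.004406948186516502
screw [0.5631 0.0444] 109 0.0032045538843921044
lowest z of key [0.1836 0.1897 0.1924]
top ((509.2916259765625, -293.2821044921875), (66.62806701660156, 66.153076171875), 87.06291198730469) 800
447 262
scene ((508.6033020019531, -289.9654235839844), (72.23475646972656, 71.17051696777344), 87.91981506347656) 385
397 193
```

View pics/k8.png

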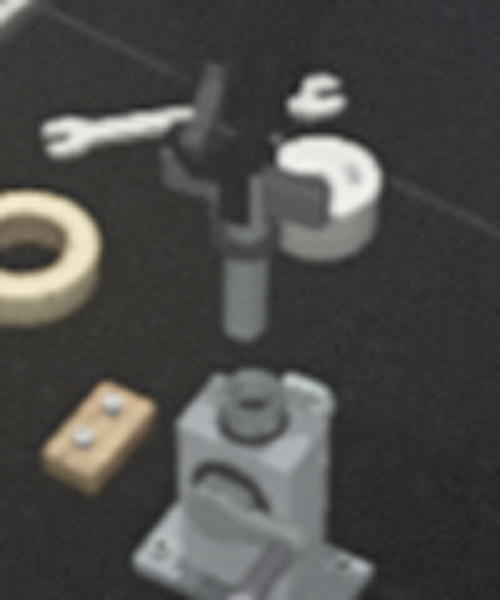

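View pics/hole_top.png

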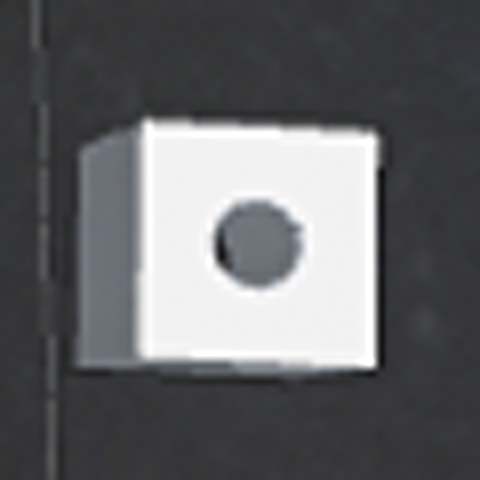

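View pics/hole_scene.png

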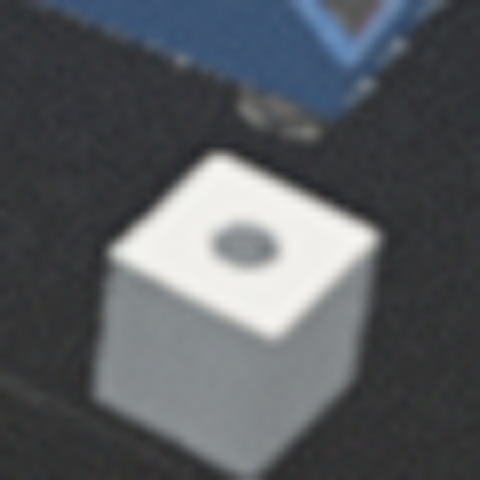

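Run:
```python
from h import *
C=dict(np.load('k8_top.npz'));print(ray(C,417+258/8-.5,232+244/8-.5,.07))
C=dict(np.load('k8_scene.npz'));print(ray(C,367+245/8-.5,163+245/8-.5,.07))
goto([.5078,-.2922,.255],-76)
```

```text
[ 0.50954684 -0.29397876  0.07      ]
[ 0.5076269  -0.29122611  0.07      ]
shift [0.0036 0.3112 0.1365] turn [ 0.04 -0.09 -0.09]
```

play_rows --pt "0 0.045 0.02 0 0 -0.2 1" --pt "0 0.09 0.04 0 0 -0.4 1" --pt "0 0.135 0.06 0 0 -0.4 1" --pt "0 0.18 0.08 0 0 -0.4 1" --pt "0 0.225 0.1 0 0 -0.4 1" --pt "0 0.265 0.117 0 0 -0.4 1" --pt "0 0.295 0.13 0 0 -0.4 1" --pt "0 0.3116 0.1365 0 0 -0.4 1" --pt "0 0.3116 0.1365 0 0 -0.4 1" --pt "0 0.3116 0.1365 0 0 -0.4 1" --pt "0 0.3116 0.1365 0 0 -0.4 1"

```text
clock: 25.45
position: [0.5081, -0.2909, 0.2578]
eef_rot: [2.094, 0.267, -2.093]
contact_force: [-0.5, -0.4, -3.5]
opening: 0.148
```

Run:
```python
from h import *
st();goto([.5076,-.2926,.165],-76)
```

```text
t 25.45 p [ 0.5081 -0.2909  0.2578] yaw -75.86 tilt [-0.0006  0.0071] F [-0.53 -0.38 -3.51] M [-0.012 -0.053  0.057] op 0.148 q [ 0.513  0.329 -0.093  1.653  0.026  1.164 -0.91 ]
shift [0.0928 0.0022 0.001 ] turn [ 0.13 -0.06  0.4 ]
```

play_rows --pt "0.03 0.002 0.001 0 0 0.4 1" --pt "0.06 0.002 0.001 0 0 0.4 1" --pt "0.085 0.0022 0.001 0 0 0.4 1" --pt "0.0928 0.0022 0.001 0 0 0.4 1" --pt "0.0928 0.0022 0.001 0 0 0.4 1" --pt "0.0928 0.0022 0.001 0 0 0.4 1"

```text
clock: 26.05
position: [0.5086, -0.2924, 0.1661]
eef_rot: [2.092, 0.259, -2.087]
contact_force: [0.4, -0.5, -3.5]
opening: 0.149
```

Run:
```python
from h import *
import rod
np.set_printoptions(precision=4,suppress=True)
st();goto([.5076,-.2926,.14],-76)
c=cam('scene');np.savez('k9.npz',**c);cv2.imwrite('pics/k9.png',cv2.resize(c['frame'][140:240,350:450],None,fx=6,fy=6,interpolation=cv2.INTER_CUBIC))
p=env.sense()['position'];rod.rod(c,p[0],p[1]+.0015,p[2]-.078)
```

```text
t 26.05 p [ 0.5086 -0.2924  0.1661] yaw -75.82 tilt [ 0.0027 -0.0002] F [ 0.38 -0.51 -3.49] M [-0.    -0.018 -0.014] op 0.149 q [ 0.51   0.411 -0.093  1.763  0.044  0.967 -0.923]
shift [ 0.0261 -0.0001  0.0011] turn [ 0.18 -0.14 -0.05]
rod [ 0.5094 -0.291 ] 92 0.0018631332936439474
barerod [ 0.5081 -0.2891] 18 0.0028955654657153982
collar [ 0.5104 -0.2931] 43 0.0037028803433814764
screw [ 0.5124 -0.2966] 30 0.0025834305350922425
lowest z of key [0.1501 0.1509 0.1521]
```

View pics/k9.png

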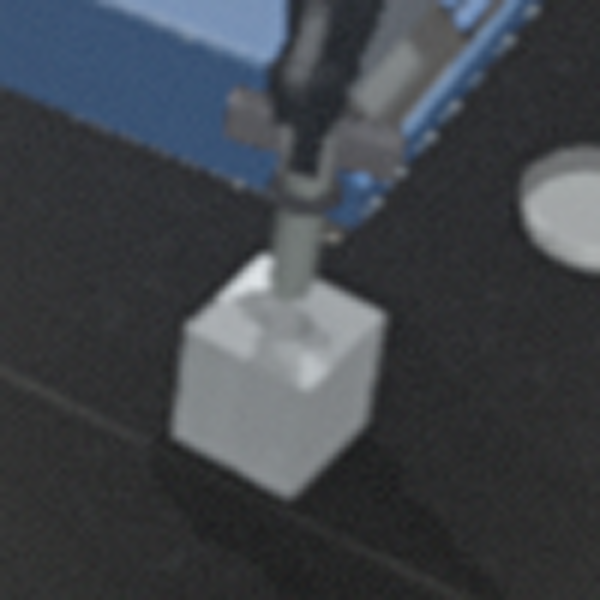

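Run:
```python
from h import *
import rod
np.set_printoptions(precision=4,suppress=True)
c=dict(np.load('k9.npz'));s=dict(np.load('k8_scene.npz'))
for z in(.07,.09,.11,.14): print(z,proj(c,[.5076,-.2912,z]))
W=cloud(c);Z=W[...,2];near=np.hypot(W[...,0]-.5086,W[...,1]+.291)<.03
for a,b in((.092,.105),(.1,.12),(.12,.145)):
    m=near&(Z>a)&(Z<b);v,u=np.nonzero(m);P=W[m]
    print(a,b,m.sum(),'u mean',u.mean(),u.min(),u.max(),'v',v.mean(),rod.fit(c,P,.0095), 'proj',proj(c,[.5076,-.2912,Z[m].mean()]))
g=cv2.cvtColor(s['frame'],cv2.COLOR_BGR2GRAY)[163:223,367:427]
m=(g<170).astype(np.uint8);n,l,st_,ce=cv2.connectedComponentsWithStats(m);k=l[30,30];print(k,st_[k],ce[k]+[367,163],ray(s,*(ce[k]+[367,163]),.07))
```

```text
0.07 [397.1286 193.134 ]
0.09 [397.9492 187.7982]
0.11 [398.7853 182.3622]
0.14 [400.0692 174.0143]
0.092 0.105 27 u mean 397.22222222222223 394 401 v 186.5185185185185 (array([ 0.5104, -0.2921]), 27, np.float64(0.0020376346163961958)) proj [398.3114 185.4436]
0.1 0.12 41 u mean 397.9756097560976 395 401 v 183.73170731707316 (array([ 0.5095, -0.2913]), 41, np.float64(0.0017785907352588662)) proj [398.7869 182.3515]
0.12 0.145 44 u mean 398.75 395 403 v 178.0909090909091 (array([ 0.5091, -0.2905]), 44, np.float64(0.001614838250398416)) proj [399.663  176.6553]
2 [27 28  8  5 29] [397.2759 193.2414] [ 0.507  -0.2911  0.07  ]
```

Run:
```python
from h import *
goto([.5071,-.2927,.14],-76)
```

```text
shift [ 0.0265 -0.0005  0.0016] turn [ 0.16 -0.18 -0.09]
```

play_rows --pt "0 -0.0005 0.0016 0 0 0 1" --pt "0.008 -0.0005 0.0016 0 -0.2 0 1" --pt "0.016 -0.0005 0.0016 0 -0.2 0 1" --pt "0.022 -0.0005 0.0016 0 -0.2 0 1" --pt "0.0265 -0.0005 0.0016 0 -0.2 0 1" --pt "0.0265 -0.0005 0.0016 0 -0.2 0 1"

```text
clock: 26.7
position: [0.5066, -0.2923, 0.1388]
eef_rot: [2.088, 0.259, -2.092]
contact_force: [-0.4, -1.0, -5.2]
opening: 0.147
```

Run:
```python
from h import *
st();goto([.5071,-.2927,.092],-76)
```

```text
t 26.7 p [ 0.5066 -0.2923  0.1388] yaw -75.83 tilt [-0.0017 -0.0006] F [-0.37 -0.99 -5.16] M [ 0.038  0.012 -0.017] op 0.147 q [ 0.508  0.441 -0.091  1.79   0.051  0.915 -0.928]
shift [ 0.0468  0.0005 -0.0005] turn [ 0.17  0.11 -0.01]
```

Tip is in the hole with no contact force. Lower the rest.

play_rows --pt "0.01 0 0 0 0 0 1" --pt "0.02 0 0 0 0 0 1" --pt "0.03 0 0 0 0 0 1" --pt "0.038 0 0 0 0 0 1" --pt "0.044 0 0 0 0 0 1" --pt "0.044 0 0 0 0 0 1"

```text
clock: 27.3
position: [0.5059, -0.2921, 0.0937]
eef_rot: [2.087, 0.26, -2.094]
contact_force: [0.1, 0.6, -3.6]
opening: 0.151
```

Run:
```python
from h import *
st()
```

```text
t 27.3 p [ 0.5059 -0.2921  0.0937] yaw -75.83 tilt [-0.0033  0.0001] F [ 0.12  0.55 -3.6 ] M [ 0.002 -0.022  0.003] op 0.151 q [ 0.506  0.497 -0.088  1.825  0.059  0.825 -0.935]
```

play_rows --pt "0.002 0 -0.001 0 0.2 0 1" --pt "0.004 0 -0.001 0 0.2 0 1" --pt "0.006 0 -0.001 0 0.2 0 1" --pt "0.006 0 -0.001 0 0.2 0 1"

```text
clock: 27.7
position: [0.5074, -0.2918, 0.0883]
eef_rot: [2.091, 0.26, -2.089]
contact_force: [-1.4, 0.7, -1.1]
opening: 0.153
```

Run:
```python
from h import *
st()
c=cam('scene');cv2.imwrite('pics/k10.png',cv2.resize(c['frame'][140:240,350:450],None,fx=6,fy=6,interpolation=cv2.INTER_CUBIC))
```

```text
t 27.7 p [ 0.5074 -0.2918  0.0883] yaw -75.83 tilt [0.0011 0.0007] F [-1.42  0.72 -1.13] M [ 0.097  0.037 -0.003] op 0.153 q [ 0.507  0.504 -0.089  1.829  0.058  0.81  -0.935]
```

View pics/k10.png

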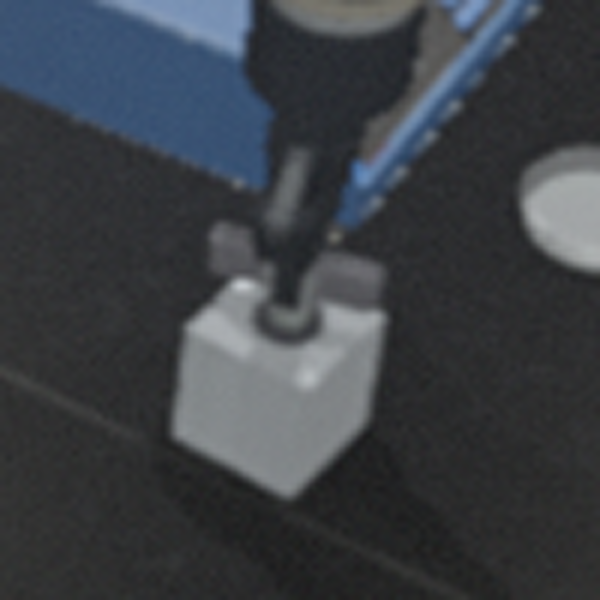

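The collar (≈(288,322)) sits on the stand top. I'll lower by another millimetre, release, and back straight up.

play_rows --pt "0.0012 0 0 0 0 0 1" --pt "0.0012 0 0 0 0 0 1" --pt "0.0012 0 0 0 0 0 0.5" --pt "0.0012 0 0 0 0 0 0" --pt "0.0012 0 0 0 0 0 0" --pt "0.0012 0 0 0 0 0 0" --pt "-0.015 0 0 0 0 0 0" --pt "-0.045 0 0 0 0 0 0" --pt "-0.09 0 0 0 0 0 0" --pt "-0.14 0 0 0 0 0 0" --pt "-0.16 0 0 0 0 0 0"

```text
clock: 28.85
position: [0.5089, -0.2928, 0.2534]
eef_rot: [2.096, 0.256, -2.081]
contact_force: [-0.0, 0.1, 0.0]
opening: 0.503
```

Run:
```python
from h import *
st();goto([.40,-.30,.25],-76);goto([.3,-.45,.25],-76)
```

```text
t 28.85 p [ 0.5089 -0.2928  0.2534] yaw -75.84 tilt [ 0.0072 -0.0024] F [-0.01  0.12  0.01] M [-0.028  0.003  0.013] op 0.503 q [ 0.512  0.328 -0.093  1.665  0.032  1.143 -0.913]
shift [ 0.0027 -0.0197  0.1073] turn [ 0.16 -0.37 -0.23]
shift [0.0023 0.1013 0.241 ] turn [ 0.16 -0.37 -0.23]
```

Move aside for a clear final look.

play_rows --pt "0 0.02 0.045 0 0 0 0" --pt "0 0.04 0.09 0 0 0 0" --pt "0 0.06 0.135 0 0 0 0" --pt "0 0.08 0.18 0 0 0 0" --pt "0 0.095 0.22 0 0 0 0" --pt "0 0.1 0.24 0 0 0 0" --pt "0 0.1 0.24 0 0 0 0" --pt "0 0.1 0.24 0 0 0 0"

```text
clock: 29.65
position: [0.3008, -0.4484, 0.2523]
eef_rot: [2.097, 0.256, -2.081]
contact_force: [0.8, 0.2, 0.4]
opening: 0.498
```

```bash
python3 meas.py f1
python3 - <<'E'
from h import *
for n in('top','scene'):
    c=dict(np.load(f'f1_{n}.npz'));W=cloud(c);Z=W[...,2]
    d=np.hypot(W[...,0]-(.5645 if n=='top' else .563),W[...,1]-(.041 if n=='top' else .0437));m=(d>.0115)&(d<.0165)&(Z<.155)&(Z>.13)
    b=dict(np.load(f'b2_{n}.npz'));Zb=cloud(b)[...,2];Wb=cloud(b)
    db=np.hypot(Wb[...,0]-(.5645 if n=='top' else .563),Wb[...,1]-(.041 if n=='top' else .0437));mb=(db>.0115)&(db<.0165)&(Zb<.155)&(Zb>.13)
    print(n,'screw ring now',np.percentile(Z[m],[50,75,90]),'before',np.percentile(Zb[mb],[50,75,90]))
    k=(np.hypot(W[...,0]-.508,W[...,1]+.2915)<.05)&(Z>.1)&(Z<.14);P=W[k]
    print('bar top z',np.percentile(P[:,2],[50,75,90]),cv2.minAreaRect((P[:,:2]*1000).astype(np.float32)))
    f=c['frame'];cv2.imwrite(f'pics/f1k_{n}.png',cv2.resize(f[150:300,280:480],None,fx=4,fy=4,interpolation=cv2.INTER_CUBIC))
E
```

```text
t 29.65 p [ 0.3008 -0.4484  0.2523] yaw -75.88 tilt [ 0.0077 -0.0022] F [0.76 0.17 0.43] M [0.006 0.015 0.025] op 0.498 q [ 0.871  0.244  0.027  1.783 -0.012  1.109 -0.422]
top pin x,z [-0.0395  0.0871] n 156 elev deg 179.02848200283287 zbias 0.0014395631978449952 rms 0.001410073540787514
   D x -0.014 z 0.09 21
   D x -0.01 z 0.0963 23
   D x -0.006 z 0.0972 19
   D x -0.002 z 0.0968 23
   D x 0.002 z 0.096 20
   D x 0.006 z 0.0972 22
   D x 0.01 z 0.0957 18
   D x 0.014 z 0.0919 9
scene pin x,z [-0.0389  0.0866] n 116 elev deg 178.6086679171286 zbias 0.0006585115349995174 rms 0.0018840598203490205
   D x -0.014 z 0.0926 7
   D x -0.01 z 0.0948 9
   D x -0.006 z 0.0985 8
   D x -0.002 z 0.0958 5
   D x 0.002 z 0.0967 8
   D x 0.006 z 0.0967 3
   D x 0.01 z 0.094 4
top screw ring now [0.1406707  0.14139718 0.14227021] before [0.14749721 0.14860608 0.14961946]
bar top z [0.11601938 0.11757052 0.11885285] ((508.40985107421875, -292.46270751953125), (79.29939270019531, 15.220170974731445), 14.86709976196289)
scene screw ring now [0.13775416 0.13950501 0.14091658] before [0.1417245  0.14610134 0.14755389]
bar top z [0.11180893 0.11524339 0.11716542] ((506.1261901855469, -287.4533996582031), (78.57596588134766, 20.76600456237793), 13.38676929473877)
```

View pics/f1k_top.png

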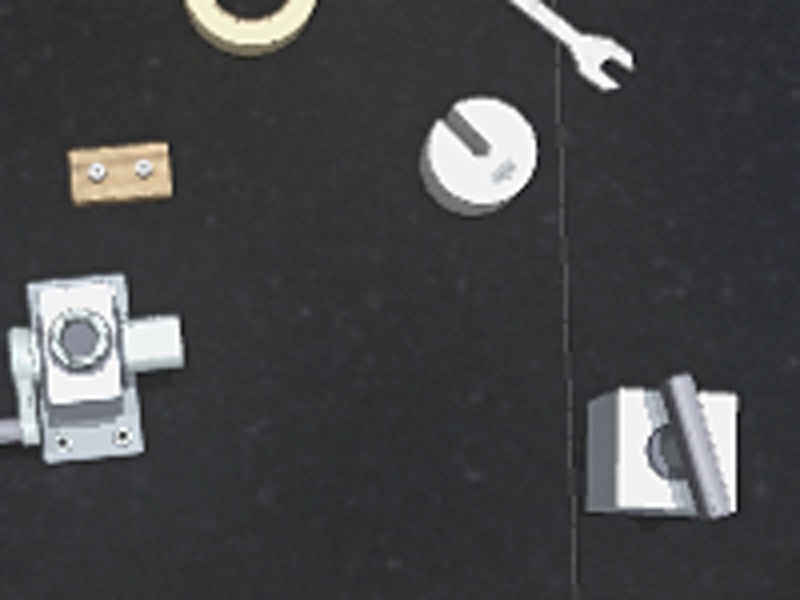

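View pics/f1k_scene.png

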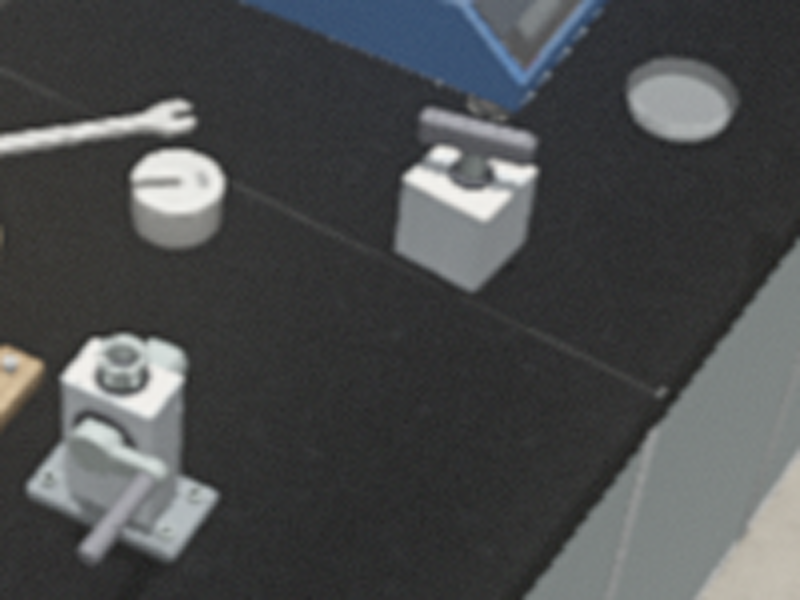

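The final views show the key upright with its collar on the stand (top ≈(690,450), scene ≈(475,165)) and the screw sunk to ≈140 mm. I'll check the bystanders against the first picture, then hand in.

Run:
```python
from h import *
a=np.load('t0.npz')['frame'];b=np.load('f1_top.npz')['frame']
for n,(u0,u1,v0,v1) in dict(weight=(380,420,170,210),die=(290,330,180,205),box=(140,200,280,340)).items():
    d=cv2.absdiff(a[v0:v1,u0:u1],b[v0:v1,u0:u1]);print(n,'mean diff',d.mean(),'max',d.max())
print(env.close_job())
```

```text
weight mean diff 0.7241666666666666 max 4
die mean diff 1.0576666666666668 max 5
box mean diff 0.6680555555555555 max 4
the job is handed in; nothing more can be done
None
```

The job is done and was handed in at about 29.8 s, well inside the 72 s limit; no verdict came back.

- **Crank:** I led it over the top until the flat faced up, with one regrip after the pin slid to the finger tips and one about 9° correction. Both cameras put the crank within 1 to 1.5° of level before tightening and again at the end. The D end's flat reads about 97 mm high, as it should for facing straight up, though the depth readings there scatter by 1–2 mm.
- **Setscrew:** The key dropped into the socket with almost no force. I turned it clockwise about 163°, until the twist rose from about 0.1 to 0.83 N m, above the 0.3 N m needed. The screw's top face then read 140 mm in the top camera after correcting its depth offset, which is home on the flat. The scene camera's reading agrees within its noise.
- **Key:** It is back upright in its stand with the collar on top, and the handle is at the same height as at the start. It sits turned about 27° from where it first stood, which does not matter in a round hole.
- **Bystanders:** The weight, die block and white box look the same as in the first picture, with only pixel noise between the two.

The two cameras disagreed by about 2 to 4 mm. I settled that using where the arm actually gripped things, and none of the last checks failed.

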